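# Level a bench press: pry up its nose and slip a packing plate under the foot

### The arm

A 6-joint arm with a two-finger parallel gripper is mounted at the origin on the work surface. World frame = base frame: x ahead of the robot, y to its left, z up, the work surface at z = 0. Lengths are in m, angles in rad, forces in N, time in s.
With the tool pointing down it reaches from about 0.425 to 0.95 m from the base axis. Payload 14.7 kg.
Tool frame: the origin (TCP) lies on the centre line of the jaws, within the pads' length; the fingertips stand 19 mm ahead of it and the grasp point (between the pads) is the TCP; x points along the fingers, z is the direction in which the jaws open and shut, and the axes are right-handed (so a half turn about x gives the same grasp; the last joint's range is limited). The gripper opens to 85 mm and grips with 20 to 120 N. Pads are 22 mm wide; open, the fingers measure 114 mm over their backs; the gripper's body (76 mm by 85 mm) begins 54 mm behind the grasp point. The pads swing forward as they close: fully open they stand 13 mm farther back than shut.
Start: joints at [1.219, 0.48, 1.596, -0, 1.065, -0.047], TCP at [0.195, 0.62, 0.25] pointing down, gripper open.
Joint ranges: [-2.75, 2.75], [-0.82, 2.05], [0.23, 2.67], [-1.56, 4.7], [0.09, 2.69], [-2.92, 2.92]. Speed limits (rad/s): [1.89, 1.89, 2.39, 3.01, 3.01, 3.01].

### API

Orientations are given as a unit quaternion [w, x, y, z].
In Python, from rig import sensors, cams, env, silhouettes gives the robot as it stands. The module is installed in compiled form; this text tells all that it offers.
- The arm moves only by the tool drive_tool, never from a script. Its arguments are lists of equal length, an entry for each row: "translation": the shift along the tool's x, y, z in cm, a list of three; "angular": the turn, a rotation vector about the tool's x, y, z in rad, a list of three. A call has 1 to 20 rows; each row shifts and turns the pose as measured when the row begins, along the tool's axes as they then stand; what a row does not reach is not made up. A row lasts 1/12 s, in which the tool goes at most 41.7 mm and 7.16 degrees, less where a joint would pass 70% of its speed; a pose out of reach is approached as far as the arm can. A call is refused whole if a number of a shift passes 4.17 or a number of a turn 0.125, either way. A call with a gripper value outside its range is refused whole. "grip" is the opening, from -1 (shut) to 1 (fully open), set as the call begins (left out, the last holds). The fingers move at their own pace and stop on an object; "grip_force" is the grip in N (left out, the last holds). Time passes only in rows, so rows that do not move let the fingers close. It gives the time, the measured TCP pose, the force and the opening at its end, in the units of the state.
- sensors.read_state(): the state, without advancing time (a new reading comes with each control period).
- cams.grab_frame(name): name is "scene" or "top"; returns the picture (420x560x3 uint8, red, green, blue); there is no depth.
- cams.camera_model(name): a dict with "camera_matrix" (3x3 intrinsics, pixels), "k1" (the pictures are not rectified: a ray, as slopes to the right and down, at radius r is drawn at 1 + k1 r^2 times it, then the intrinsics apply), "extrinsics" (4x4, takes a point from camera to world coordinates). Camera axes: x right, y up, looking along -z (the intrinsics and any distortion apply to the point x, -y, -z); pixel columns grow to the right and rows downward; lengths in m; the calibration is good to about 2 mm. A picture is of the moment at which its call begins. camera_model takes no time and is no camera call.
- env.job_done(): hands the job in, once; it reports no verdict.
Trained networks look in the newest picture that a camera, given by its name, has taken for a name from the list of things; names that differ only in an ending like _2 or _b are one class to them, and where a whole thing is asked for, a point or a joint stands for the part that bears it (a point fixed in the world has none). Each returns a list of dicts, best first, with "conf" (0 to 1); they miss things now and then, are a little off and sometimes report something else, mostly with a low value. They report only what shows in the picture. A call takes as long as a camera call. They do not tell look-alikes from the thing itself.
- silhouettes(target, camera): "mask" (420x560 bool, what is visible of it) and "rect" ([centre column, centre row, width, height] in pixels, round what is visible of it).
The state is a dict: "t": time; "joint_positions": joint angles; "joint_vel": joint speeds; "tau": joint torques, N m; "eef_pos": TCP position; "ee_rot": TCP orientation; "ft_force": force on the tool from outside, world axes, zero at the start; "torque": the same for the moment, N m; "grip_width": finger opening in m.
Only numpy, scipy, OpenCV 4.12 (cv2) and the standard library are available. Lean on these libraries where they do the work, as an engineer would, in place of code of your own. Each camera call takes 0.05 s, during which the arm holds its last target.

### The job

The hand press leans forward because its front foot has lost its pad. With the pry bar over the steel block, lever up the nose of the press, slip the red packing plate under the raised front foot, then let the press down so that the foot stands fully on the plate and the press is level again. Take the bar away and lay it flat on the bench, clear of the press and the block; do not shove the press out of its place or disturb the bottle, the jar and the brass weight.

Things in the scene. Friction and masses are not known exactly. Their poses are not given: they have to be found in the camera images.
- press: Ivory hand-lever bench press, 9 to 11 kg, loose, 320 mm tall. Origin: centre of the sole of its one front foot (bare steel, 22 diameter, 22 tall). Own axes: -y to the nose, +y to the rear, z up its column. It starts leaning 37 mrad nose-down about x, foot on the bench; it is level with the origin 7 mm above the bench, tilting about its rear feet (x -62 and 62, y 190)
- press_nose (a point): Middle of the lower front edge of the press's base, (0, -40, 22) mm in its axes, about 20.5 mm above the bench at the start. The bar's blade goes under here. The base is a plate 16 mm thick, its underside 22 above the front sole: a nose limb 70 wide (x -35 to 35) from y -40 to 165, then a rear limb 160 wide from y 155 to 235
- press_ram (a point): Lower end of the press's ram, (0, 105, 103) mm in its axes. The space above the base is free ahead of y 80; behind that stand anvil, ram housing, upper arm (underside 190, top 250 high) and column (y 165 to 225), all within 42 mm width, and the lever, parked to the rear (ball grip at y 275, z 307)
- block: Dark steel bench block, the fulcrum, 60 x 60 x 24 mm tall, 0.68 kg, loose, standing already in place ahead of the nose: its near face is 43 to 53 mm from the nose end, its sides within 0.1 rad of parallel to the press. Origin: centre of its underside
- bar: Flat steel pry bar, blue sleeve on its handle end, 0.9 kg, 440 long (own x), shank 24 wide (y), 11 thick (z); flat on the bench. Origin: mid length and width, on its underside; it balances 9 mm behind it (-x). The last 50 mm at the blade end (x +220) is 30 wide, 5 thick, flush with the top face (z 6 to 11); handle end x -220
- bar_tip (a point): Tip of the bar's blade, mid-thickness: (220, 0, 8.5) mm in the bar's axes. With 10 to 20 mm of the blade under the nose and the bar lying flat on the block, the bar's own weight holds the press up when let go, front foot about 12 mm above the bench
- shim: Red hard-fibre packing plate, 110 (own x) x 50 (own y) x 7 mm thick, 60 g, flat on the bench. Origin: centre of its underside; either end may go first. It fits under the front foot from the side of the press nearest the robot
- dye_bottle: Bystander: amber bottle, 46 diameter, 95 tall. Origin: centre of its underside
- glue_jar: Bystander: glass jar with steel lid, 70 diameter, 72 tall. Origin: centre of its underside
- weight: Bystander: brass pattern weight with knob, 68 diameter, 64 tall. Origin: centre of its underside
Not all that is in view belongs to the job. Of the things that look like the shim, take the one that is farthest from the robot's base at the start. Of the things shaped like the block, the steel one is meant.

How it is judged:
By the outcome, as a careful person would: the job done as asked, in the order asked, and still so for the second after the job is handed in, with the robot touching nothing.
It also fails if it takes over 72 s, if anything falls off the work surface, if the arm or the gripper's body presses on something with over 40 N, if the wrist force passes 120 N, or if a joint passes its speed limit or range.

## Working session

There is one attempt and no reset: what is moved stays moved. The work goes in short steps, Python scripts to look and compute and a tool call to move; the robot and the scene stay as the last step left them, time stands still between calls to the robot, and variables do not carry over. Pictures are saved under pics/ and viewed, and the job is handed in when it is done.

Besides the shell and the picture viewer there is one more tool, called after "Request:" as a command line: name --argument value ..., lists and objects as JSON in quotes. drive_tool: Moves the arm, as the interface text tells. Its arguments: {"type":"object","properties":{"translation":{"type":"array"},"angular":{"type":"array"},"grip":{"type":"number"},"grip_force":{"type":"number"}},"required":["translation","angular"]}

```bash
mkdir -p pics; ls; python3 - <<'E'
from rig import sensors, cams, env, silhouettes
import cv2, numpy as np
s=sensors.read_state(); print(s)
for n in ("scene","top"):
    im=cams.grab_frame(n); cv2.imwrite(f"pics/{n}0.png",im[:,:,::-1]); np.save(f"pics/{n}0.npy",im)
    print(n,cams.camera_model(n))
E
```

```text
pics
{'t': 0.0, 'joint_positions': array([ 1.21937735e+00,  4.80845877e-01,  1.59688061e+00,  8.48362920e-06,
        1.06507095e+00, -4.66233028e-02]), 'joint_vel': array([-1.59724058e-03,  4.98639734e-04, -4.64026397e-04, -2.37117097e-04,
        1.30658764e-03, -4.69279588e-06]), 'tau': array([-9.40778373e-04, -9.50651550e+01, -4.30184376e+01, -2.67094229e-04,
        1.21835162e-02,  2.17083738e-05]), 'eef_pos': array([0.19492298, 0.61968062, 0.24966074]), 'ee_rot': array([ 0.56975377, -0.41853291,  0.57046627,  0.41806588]), 'ft_force': array([-0.60691616,  0.71536527,  0.09144581]), 'torque': array([-0.02402257, -0.04633289,  0.02427854]), 'grip_width': 0.08533690454748553}
scene {'camera_matrix': array([[392.76433332,   0.        , 279.25810647],
       [  0.        , 392.76433332, 210.09251215],
       [  0.        ,   0.        ,   1.        ]]), 'k1': -0.0035061496984567743, 'extrinsics': array([[ 0.63877552, -0.60388858,  0.47674356,  0.97127175],
       [ 0.76937239,  0.49680224, -0.40156402, -0.27117026],
       [ 0.00565265,  0.6233026 ,  0.78196031,  0.79001705],
       [ 0.        ,  0.        ,  0.        ,  1.        ]])}
top {'camera_matrix': array([[418.79387666,   0.        , 286.22080837],
       [  0.        , 418.79387666, 218.60116709],
       [  0.        ,   0.        ,   1.        ]]), 'k1': -0.12364930246404271, 'extrinsics': array([[-0.01878328,  0.98035382, -0.19635063,  0.33127412],
       [-0.99979206, -0.01997638, -0.00409746,  0.09457721],
       [-0.00793933,  0.19623284,  0.98052519,  1.24791097],
       [ 0.        ,  0.        ,  0.        ,  1.        ]])}
```

View pics/scene0.png

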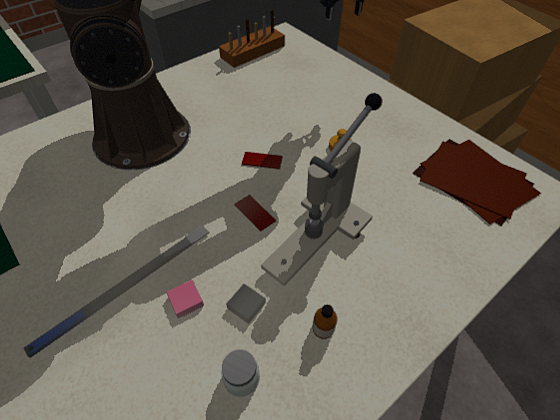

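View pics/top0.png

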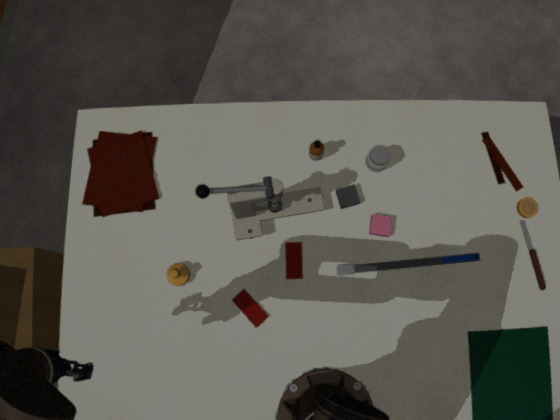

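The scene view shows the press nose at (270,265), the steel block at (246,302) and a pink look-alike at (185,298). The bar runs from (30,350) to (205,232). The red plates are at (262,160) and (255,212). In the top view the press nose is at (328,200), the block at (347,196), and the red plates are at (250,307) and (294,260). The bar's blade is at (340,269) and its handle at (478,257).

```bash
cat > h.py <<'E'
import numpy as np, cv2
from scipy.optimize import least_squares
from scipy.spatial.transform import Rotation as R
from rig import sensors, cams, env, silhouettes
M={n:cams.camera_model(n) for n in("scene","top")}
def proj(n,P):
    m=M[n];E=m["extrinsics"];P=np.atleast_2d(P)
    c=(P-E[:3,3])@E[:3,:3]; x=c[:,0]/-c[:,2]; y=-c[:,1]/-c[:,2]
    f=1+m["k1"]*(x*x+y*y); K=m["camera_matrix"]
    return np.c_[K[0,0]*x*f+K[0,2],K[1,1]*y*f+K[1,2]]
def ray(n,uv):
    m=M[n];K=m["camera_matrix"];E=m["extrinsics"]
    xd=(uv[0]-K[0,2])/K[0,0];yd=(uv[1]-K[1,2])/K[1,1];x,y=xd,yd
    for _ in range(20):
        f=1+m["k1"]*(x*x+y*y);x,y=xd/f,yd/f
    d=E[:3,:3]@np.array([x,-y,-1]);return E[:3,3],d/np.linalg.norm(d)
def atz(n,uv,z):
    o,d=ray(n,uv);return o+d*(z-o[2])/d[2]
def tri(uvs,uvt):
    o1,d1=ray("scene",uvs);o2,d2=ray("top",uvt)
    A=np.c_[d1,-d2];t=np.linalg.lstsq(A,o2-o1,rcond=None)[0]
    a,b=o1+t[0]*d1,o2+t[1]*d2;return (a+b)/2,np.linalg.norm(a-b)
def grab(tag):
    out={}
    for n in("scene","top"):
        im=cams.grab_frame(n);np.save(f"pics/{n}{tag}.npy",im);out[n]=im
    return out
def crop(n,tag,box,k,name,draw=()):
    im=np.load(f"pics/{n}{tag}.npy")[:,:,::-1]
    x0,y0,x1,y1=box;c=cv2.resize(im[y0:y1,x0:x1],None,fx=k,fy=k,interpolation=cv2.INTER_CUBIC).copy()
    for P,col in draw:
        q=((proj(n,P)-[x0,y0]+.5)*k).astype(int)
        cv2.polylines(c,[q.reshape(-1,1,2)],True,col,1)
    cv2.imwrite("pics/"+name,c)
E
python3 - <<'E'
from h import *
import pickle
res={}
for n in("scene","top"):
    cams.grab_frame(n)
    for t in("press","block","bar","shim","dye_bottle","glue_jar","weight"):
        r=silhouettes(t,n); res[n,t]=r
        for q in r: print(n,t,round(q["conf"],2),np.round(q["rect"],1),q["mask"].sum(), np.round(atz(n,q["rect"][:2],0.01)[:2],3))
pickle.dump(res,open("sil0.pkl","wb"))
print(sensors.read_state()["t"])
E
```

```text
scene press 0.62 [321.4 192.1 123.  191. ] 6973 [0.52  0.254]
scene block 0.97 [185.9 301.4  35.9  38.5] 860 [ 0.561 -0.185]
scene block 0.95 [248.1 304.1  44.5  41.5] 916 [ 0.651 -0.086]
scene block 0.22 [256.  215.8  38.7  34.3] 706 [0.473 0.073]
scene bar 0.57 [115.1 292.4 183.8 130.4] 2517 [ 0.445 -0.292]
scene shim 0.72 [255.5 214.5  35.3  34. ] 684 [0.469 0.074]
scene shim 0.6 [264.1 159.4  38.6  19.6] 512 [0.327 0.213]
scene dye_bottle 0.51 [320.1 189.3 121.8 193.2] 6887 [0.51  0.258]
scene weight 0.67 [338.5 138.9  18.2  24.4] 153 [0.399 0.438]
top press 0.74 [259.6 205.8 130.1  60.3] 3696 [0.62 0.18]
top block 0.56 [347.6 197.2  25.5  27.3] 389 [ 0.642 -0.089]
top block 0.55 [379.6 226.   24.9  25.8] 442 [ 0.551 -0.182]
top shim 0.92 [250.6 307.5  32.2  36. ] 594 [0.317 0.208]
top shim 0.69 [293.6 260.4  18.5  35.7] 643 [0.453 0.08 ]
top dye_bottle 0.68 [179.2 275.4  27.4  23. ] 449 [0.414 0.421]
top dye_bottle 0.52 [317.1 149.4  19.5  20.4] 236 [ 0.798 -0.001]
top glue_jar 0.78 [376.  160.1  24.8  27.5] 501 [ 0.76  -0.184]
top glue_jar 0.59 [260.6 206.7 130.9  62.5] 3630 [0.618 0.177]
top weight 0.64 [177.6 274.4  24.1  24. ] 417 [0.417 0.426]
0.9
```

```bash
python3 - <<'E'
from h import *
crop("top","0",(220,170,370,340),4,"c_top0.png")
crop("scene","0",(160,140,380,330),3.6,"c_sc0.png")
E
```

```text
(no output)
```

View pics/c_top0.png

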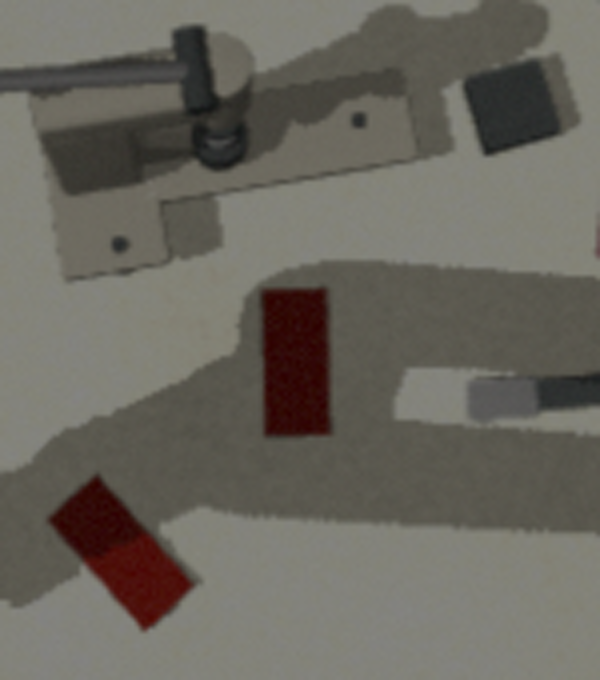

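View pics/c_sc0.png

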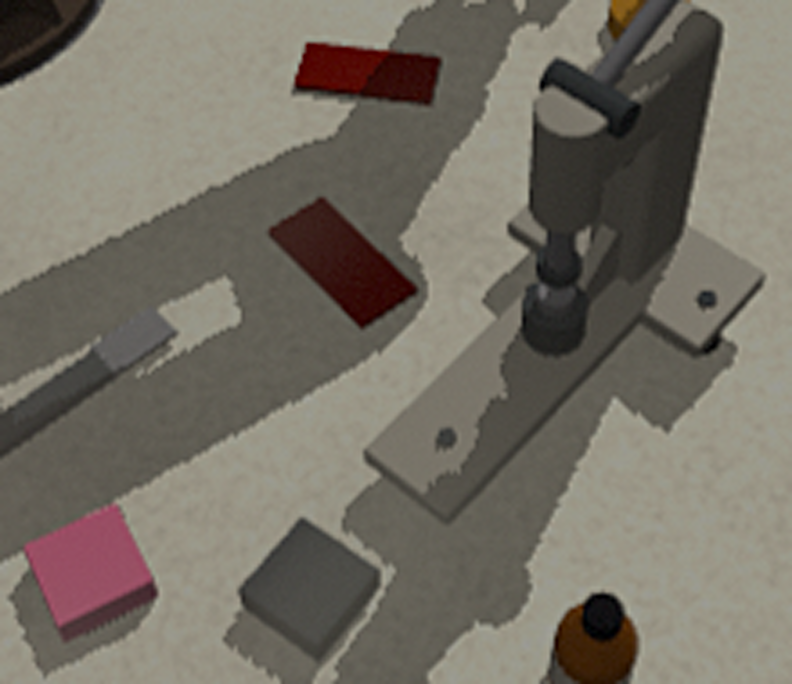

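Red plates: A at top (294,260), scene (255,212), about 0.46 m from the base. B is at top (250,307), scene (262,160), about 0.38 m. A is farther, so A is the shim, and the crops confirm it. Block-shaped things: the grey one at top (347,196) is steel, while the pink one at (380,226) is a decoy. Next I fit the poses from corners in both views.

```bash
cat > fit.py <<'E'
from h import *
def T(pts): return np.array([[220+a/4-.5,170+b/4-.5] for a,b in pts])
def S(pts): return np.array([[160+a/3.6-.5,140+b/3.6-.5] for a,b in pts])
def rz(a): return R.from_euler("z",a).as_matrix()
def fit(P,obs,x0,name,tilt=0,piv=None):
    # obs: cam -> (idx, uv)
    def pts(x):
        Q=P.copy()
        if tilt: Q=(Q-piv)@R.from_euler("x",tilt).as_matrix().T+piv
        return Q@rz(x[2]).T+[x[0],x[1],x[3]]
    def f(x):
        r=[]
        for c,(i,uv) in obs.items(): r.append((proj(c,pts(x)[i])-uv).ravel())
        return np.concatenate(r)
    for zf in(False,True):
        g=(lambda y:f(np.r_[y,0])) if not zf else f
        s=least_squares(g,x0[:3] if not zf else x0)
        print(name,np.round(s.x,4),"rms px",round(np.sqrt(np.mean(s.fun**2)),2),np.round(s.fun.reshape(-1,2),1).tolist() if zf else "")
    return s.x
if __name__=="__main__":
    # shim corners top z 7; order in world: 
    a,b=.055,.025
    P=np.array([[a,b,.007],[a,-b,.007],[-a,-b,.007],[-a,b,.007]])
    fit(P,{"top":([0,1,2,3],T([(262,290),(327,288),(330,436),(264,436)])),
           "scene":([0,1,2,3],S([(416,290),(362,327),(269,234),(321,198)]))},[.45,.08,0,0],"shim")
    a=.03
    P=np.array([[a,a,.024],[a,-a,.024],[-a,-a,.024],[-a,a,.024]])
    fit(P,{"top":([0,1,2,3],T([(464,80),(543,58),(560,133),(486,154)])),
           "scene":([0,1,2,3],S([(380,574),(318,647),(243,583),(303,519)]))},[.65,-.09,0.2,0],"block")
    # press: base top corners z=38: nose x+35,y-40 ; own -y to nose. world nose toward -y -> yaw ~0
    P=np.array([[.035,-.04,.038],[-.035,-.04,.038],[-.035,.155,.038],[-.08,.155,.038],[-.08,.235,.038],[.035,-.04,.022]])
    fit(P,{"top":([0,1,2,3,4],T([(403,66),(417,158),(162,203),(165,262),(66,279)])),
           "scene":([0,1],S([(446,513),(365,455)]))},[.62,0,0.2,0],"press",tilt=0.037,piv=np.array([0,.19,0]))
E
python3 fit.py
python3 - <<'E'
from h import *
crop("top","0",(330,235,490,290),4.8,"c_bar_t.png")
crop("scene","0",(15,215,225,365),3.6,"c_bar_s.png")
E
```

```text
shim [0.456  0.0795 0.0024] rms px 0.64 
shim [ 0.4545  0.0806  0.0035 -0.0057] rms px 0.29 [[-0.3, -0.0], [0.1, 0.1], [0.4, -0.1], [-0.0, 0.3], [0.5, 0.2], [-0.2, 0.2], [-0.5, -0.5], [0.4, 0.2]]
block [ 0.6453 -0.0875  0.2192] rms px 0.96 
block [ 0.6442 -0.0869  0.2192 -0.0059] rms px 0.75 [[-0.3, -0.7], [-1.1, 0.3], [-0.0, 0.2], [-0.6, -0.5], [0.4, -0.6], [-0.8, 0.3], [-1.5, 1.4], [0.5, -0.9]]
press [0.6295 0.0327 0.1577] rms px 0.82 
press [0.6298 0.0323 0.1612 0.0034] rms px 0.77 [[-0.6, 0.5], [0.5, -0.2], [-0.5, -0.3], [1.3, -0.2], [-1.0, 0.3], [0.7, 1.4], [-0.7, -1.2]]
```

View pics/c_bar_t.png

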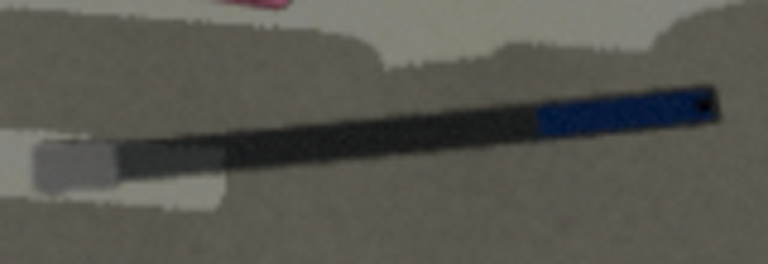

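View pics/c_bar_s.png

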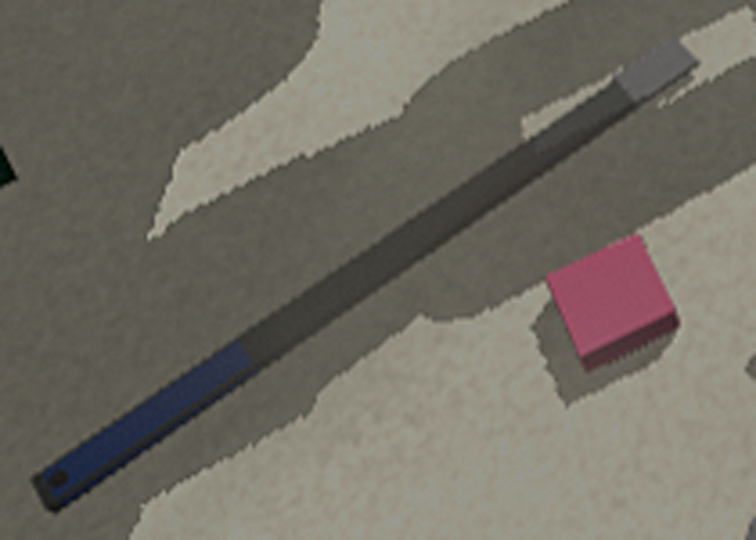

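```bash
cat > fitbar.py <<'E'
from fit import *
def Tb(p): return np.array([[330+a/4.8-.5,235+b/4.8-.5] for a,b in p])
def Sb(p): return np.array([[15+a/3.6-.5,215+b/3.6-.5] for a,b in p])
P=np.array([[.22,.015,.011],[.22,-.015,.011],[-.22,-.012,.011],[-.22,.012,.011]])
# bar +x -> world +y: yaw ~ pi/2 ; own +y -> world -x
fit(P,{"top":([0,1,2,3],Tb([(34,191),(34,144),(714,88),(718,121)])),
       "scene":([0,1,2,3],Sb([(678,38),(699,64),(56,510),(36,476)]))},[.44,-.2,1.57,0],"bar")
E
python3 fitbar.py
python3 - <<'E'
from h import *
from fit import rz
d=[]
def box(x,y,yaw,pts,col): return (np.array(pts)@rz(yaw).T+[x,y,0],col)
g=(0,255,0)
d.append(box(.6442,-.0869,.2192,[[.03,.03,.024],[.03,-.03,.024],[-.03,-.03,.024],[-.03,.03,.024]],g))
d.append(box(.4550,.0802,.003,[[.055,.025,.007],[.055,-.025,.007],[-.055,-.025,.007],[-.055,.025,.007]],g))
P=np.array([[.035,-.04,.038],[-.035,-.04,.038],[-.035,.155,.038],[-.08,.155,.038],[-.08,.235,.038],[.08,.235,.038],[.08,.155,.038],[.035,.155,.038]])
pv=np.array([0,.19,0]);P=(P-pv)@R.from_euler("x",.037).as_matrix().T+pv
d.append(box(.6296,.0325,.16,P,(255,255,0)))
crop("top","0",(220,170,370,340),4,"o_top0.png",d)
crop("scene","0",(160,140,380,330),3.6,"o_sc0.png",d)
s=sensors.read_state();print(R.from_quat(np.roll(s["ee_rot"],-1)).as_matrix().round(3))
E
```

```text
bar [ 0.4389 -0.2632  1.6359] rms px 0.88 
bar [ 0.437  -0.2641  1.6341 -0.006 ] rms px 0.55 [[-0.1, 0.4], [-1.2, 0.1], [-0.4, -0.4], [-0.1, 0.6], [-0.5, 0.0], [1.0, 0.0], [-0.9, 0.1], [-0.2, 0.6]]
[[-0.    -0.954  0.3  ]
 [-0.     0.3    0.954]
 [-1.     0.    -0.   ]]
```

View pics/o_top0.png

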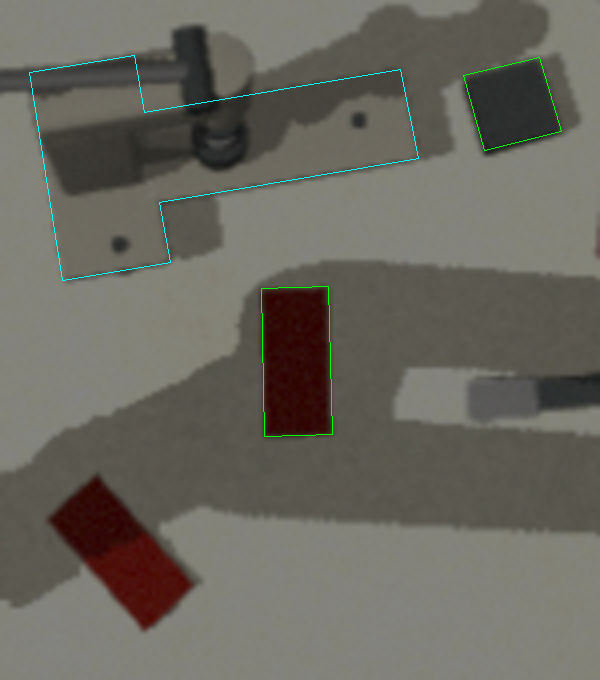

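View pics/o_sc0.png

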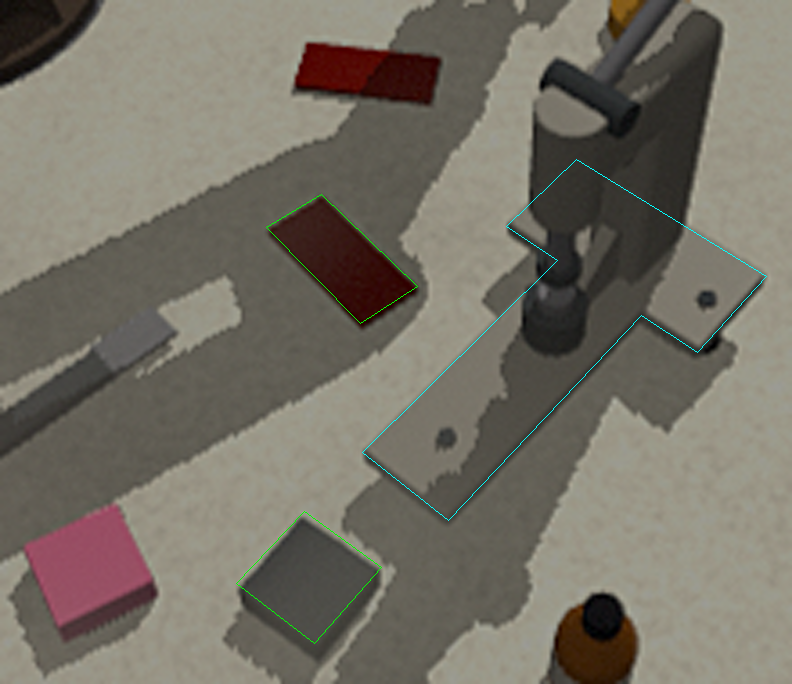

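```bash
python3 - <<'E'
from h import *
crop("top","0",(300,130,410,210),6,"j_t.png")
crop("scene","0",(210,290,350,400),5,"j_s.png")
E
```

```text
(no output)
```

View pics/j_t.png

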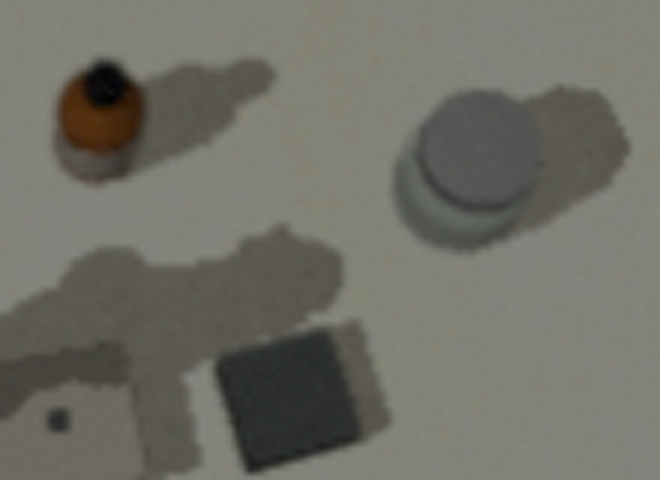

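View pics/j_s.png

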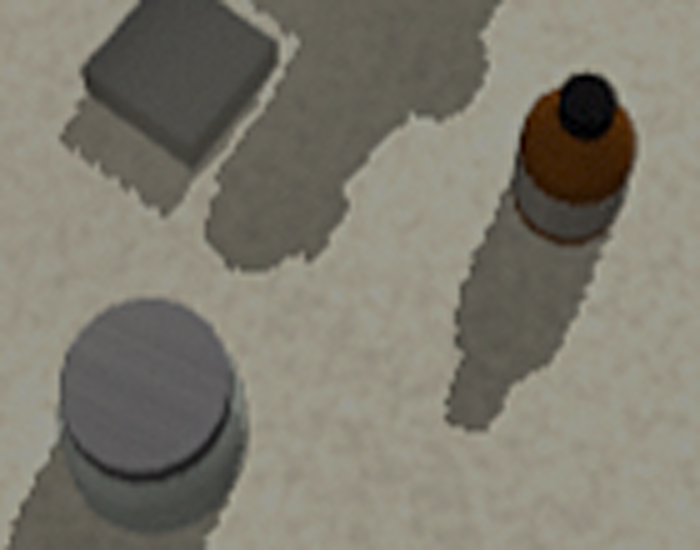

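```bash
cat > plan.py <<'E'
from h import *
from scipy.spatial.transform import Slerp
def cur():
    s=sensors.read_state();return s["eef_pos"],R.from_quat(np.roll(s["ee_rot"],-1))
def tool(yaw,tilt=0):
    """tool with y=bar x dir (yaw), x down, z=-bar y; tilt: blade down by tilt"""
    ux=np.array([np.cos(yaw),np.sin(yaw),0])*np.cos(tilt)-np.array([0,0,np.sin(tilt)])
    by=np.array([-np.sin(yaw),np.cos(yaw),0]); bz=np.cross(ux,by)
    return R.from_matrix(np.c_[-bz,ux,-by])
def rows(wps,dp=2,dr=3,start=None):
    """wps: list of (p,Rot,n); straight/slerp; prints rows"""
    p,r=start or cur();t=[];a=[];P=p.copy();Q=r
    for q,s,n in wps:
        q=np.array(q,float);rel=(Q.inv()*s).as_rotvec()
        for i in range(1,n+1):
            pi=P+(q-P)*i/n; ri=Q*R.from_rotvec(rel*i/n)
            tr=np.round(r.inv().apply(pi-p)*100,dp)+0.; an=np.round((r.inv()*ri).as_rotvec(),dr)+0.
            t.append(tr.tolist());a.append(an.tolist())
            p=p+r.apply(tr/100);r=r*R.from_rotvec(an)
        P,Q=q,s
    for i in range(0,len(t),20):
        print("T",str(t[i:i+20]).replace(" ",""));print("A",str(a[i:i+20]).replace(" ",""))
    print("end",p.round(4),"max",np.abs(t).max(),np.abs(a).max(), len(t))
    return p,r
def st():
    s=sensors.read_state();p,r=cur();m=r.as_matrix()
    print("t",round(s["t"],2),"p",p.round(4),"y-axis yaw",round(np.arctan2(m[1,1],m[0,1]),4),"tilt",round(-np.arcsin(m[2,1]),4),"z-axis z",m[2,2].round(4),"F",s["ft_force"].round(1),"w",round(s["grip_width"],4))
E
python3 - <<'E'
from plan import *
print(tri((239.4,367.6),(380,155)), tri((327,312),(317.3,144)))
for n,uv in(("top",(250,307)),): pass
st()
Rg=tool(1.635)
print(Rg.as_matrix().round(2))
p,r=cur();tot=26
rel=(r.inv()*Rg).as_rotvec();print(rel)
f=lambda k:r*R.from_rotvec(rel*k/20)
rows([((.405,.30,.25),f(10),10),((.47,0,.25),f(17),8),((.4406,-.3035,.12),Rg,8)])
E
```

```text
(array([ 0.75901852, -0.18471652,  0.0601137 ]), np.float64(0.0028850555242711943)) (array([0.78867049, 0.00372459, 0.08070848]), np.float64(0.001206242709000697))
t 0.9 p [0.195  0.62   0.2503] y-axis yaw 2.8368 tilt -0.0 z-axis z -0.0 F [-0.3 -0.8 -0.2] w 0.0853
[[ 0.   -0.06  1.  ]
 [ 0.    1.    0.06]
 [-1.    0.    0.  ]]
[ 1.20180821e+00 -9.95860455e-06  4.55673689e-06]
T [[0.0,-2.96,-2.42],[0.01,-3.11,-2.24],[0.0,-3.23,-2.05],[0.0,-3.35,-1.86],[0.0,-3.45,-1.65],[0.01,-3.55,-1.44],[0.0,-3.63,-1.22],[0.0,-3.69,-1.0],[0.01,-3.75,-0.77],[0.0,-3.79,-0.55],[0.0,-3.45,-1.68],[0.0,-3.53,-1.49],[0.0,-3.61,-1.31],[0.0,-3.68,-1.11],[0.0,-3.72,-0.91],[0.0,-3.77,-0.72],[0.0,-3.8,-0.53],[0.0,-3.83,-0.32],[1.63,-3.59,-1.27],[1.62,-3.62,-1.19]]
A [[0.06,0.0,0.0],[0.06,0.0,0.0],[0.06,0.0,0.0],[0.06,0.0,0.0],[0.06,0.0,0.0],[0.061,0.0,0.0],[0.06,0.0,0.0],[0.06,0.0,0.0],[0.06,0.0,0.0],[0.06,0.0,0.0],[0.052,0.0,0.0],[0.053,0.0,0.0],[0.053,0.0,0.0],[0.052,0.0,0.0],[0.053,0.0,0.0],[0.052,0.0,0.0],[0.053,0.0,0.0],[0.053,0.0,0.0],[0.022,0.0,0.0],[0.023,0.0,0.0]]
T [[1.63,-3.64,-1.11],[1.62,-3.67,-1.03],[1.63,-3.7,-0.95],[1.62,-3.71,-0.86],[1.63,-3.73,-0.78],[1.62,-3.75,-0.7]]
A [[0.022,0.0,0.0],[0.023,0.0,0.0],[0.022,0.0,0.0],[0.023,0.0,0.0],[0.022,0.0,0.0],[0.023,0.0,0.0]]
end [ 0.4406 -0.3035  0.12  ] max 3.83 0.061 26
```

Request:
drive_tool --translation '[[0,-2.96,-2.42],[0,-3.11,-2.24],[0,-3.23,-2.05],[0,-3.35,-1.86],[0,-3.45,-1.65],[0,-3.55,-1.44],[0,-3.63,-1.22],[0,-3.7,-1.0],[0,-3.75,-0.77],[0,-3.8,-0.55],[0,-3.45,-1.68],[0,-3.53,-1.49],[0,-3.61,-1.31],[0,-3.68,-1.11],[0,-3.72,-0.91],[0,-3.77,-0.72],[0,-3.8,-0.53],[0,-3.83,-0.32]]' --angular '[[0.06,0,0],[0.06,0,0],[0.06,0,0],[0.06,0,0],[0.06,0,0],[0.06,0,0],[0.06,0,0],[0.06,0,0],[0.06,0,0],[0.06,0,0],[0.053,0,0],[0.053,0,0],[0.053,0,0],[0.053,0,0],[0.053,0,0],[0.053,0,0],[0.053,0,0],[0.053,0,0]]' --grip 0.2 --grip_force 100

```text
t: 2.4
eef_pos: [0.4673, -0.0242, 0.25]
ee_rot: [0.707, -0.07, 0.7, 0.074]
ft_force: [1.4, 0.9, 1.1]
grip_width: 0.0513
```

```bash
python3 - <<'E'
from plan import *
st()
rows([((.4406,-.3035,.10),tool(1.635),9)])
E
```

```text
t 2.4 p [ 0.4673 -0.0242  0.25  ] y-axis yaw 1.7752 tilt -0.0048 z-axis z 0.0103 F [1.4 0.9 1.1] w 0.0513
T [[1.64,-2.99,-0.94],[1.65,-3.0,-0.89],[1.65,-3.01,-0.84],[1.65,-3.02,-0.79],[1.65,-3.04,-0.74],[1.66,-3.04,-0.7],[1.66,-3.06,-0.64],[1.66,-3.06,-0.6],[1.66,-3.07,-0.54]]
A [[0.016,0.001,-0.001],[0.015,0.001,0.0],[0.016,0.001,-0.001],[0.015,0.001,0.0],[0.016,0.002,-0.001],[0.015,0.001,-0.001],[0.016,0.001,0.0],[0.016,0.001,-0.001],[0.015,0.001,0.0]]
end [ 0.4406 -0.3035  0.1   ] max 3.07 0.016 9
```

Request:
drive_tool --translation '[[1.65,-3.0,-0.94],[1.65,-3.0,-0.89],[1.65,-3.0,-0.84],[1.65,-3.02,-0.79],[1.65,-3.04,-0.74],[1.65,-3.04,-0.7],[1.65,-3.06,-0.64],[1.65,-3.06,-0.6],[1.65,-3.0,-0.54],[0,0,0],[0,0,0]]' --angular '[[0.016,0.001,0],[0.016,0.001,-0.001],[0.016,0.001,0],[0.016,0.001,-0.001],[0.016,0.001,0],[0.016,0.001,-0.001],[0.016,0.001,0],[0.016,0.001,-0.001],[0.016,0.001,0],[0,0,0],[0,0,0]]'

```text
t: 3.32
eef_pos: [0.4397, -0.3263, 0.0963]
ee_rot: [0.712, -0.016, 0.702, 0.013]
ft_force: [0.3, 0.2, -0.2]
grip_width: 0.051
```

```bash
python3 - <<'E'
from plan import *
st()
rows([((.4406,-.3035,.026),tool(1.635),4)])
grab("1")
crop("top","1",(300,200,500,340),4,"c1t.png")
crop("scene","1",(15,190,225,365),3.6,"c1s.png")
E
```

```text
t 3.32 p [ 0.4397 -0.3263  0.0963] y-axis yaw 1.6117 tilt 0.0034 z-axis z 0.0128 F [ 0.3  0.2 -0.2] w 0.051
T [[1.75,0.57,0.02],[1.76,0.58,0.04],[1.76,0.56,0.04],[1.75,0.57,0.05]]
A [[-0.006,0.003,0.001],[-0.006,0.003,0.001],[-0.005,0.004,0.001],[-0.006,0.003,0.001]]
end [ 0.4406 -0.3035  0.026 ] max 1.76 0.006 4
```

View pics/c1t.png

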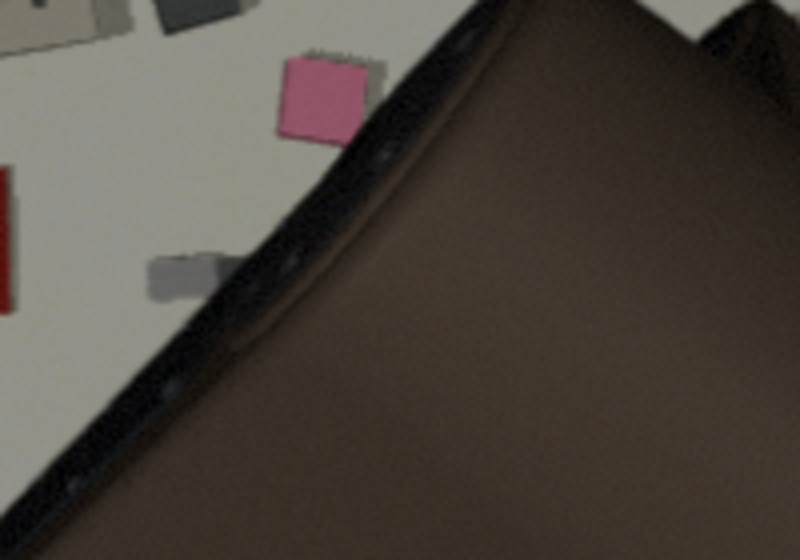

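View pics/c1s.png

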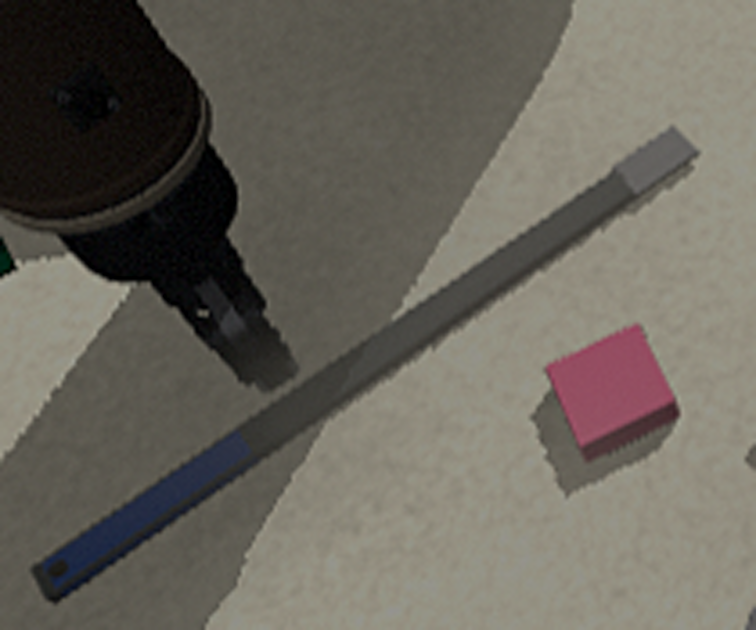

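Request:
drive_tool --translation '[[1.2,0.5,0.02],[1.2,0.5,0.03],[1.2,0.4,0.03],[1.2,0.4,0.03],[0.8,0.2,0.02],[0.4,0.1,0],[0,0,0]]' --angular '[[-0.006,0.003,0.001],[-0.006,0.003,0.001],[-0.006,0.003,0.001],[-0.004,0.003,0],[0,0,0],[0,0,0],[0,0,0]]'

```text
t: 4.0
eef_pos: [0.444, -0.2981, 0.0376]
ee_rot: [0.708, -0.028, 0.705, 0.025]
ft_force: [-0.2, -0.0, -0.5]
grip_width: 0.0513
```

```bash
python3 - <<'E'
from plan import *
st()
rows([((.4406,-.3035,.022),tool(1.635),3)])
E
```

```text
t 4.0 p [ 0.444  -0.2981  0.0376] y-axis yaw 1.6449 tilt 0.0041 z-axis z 0.0047 F [-0.2 -0.  -0.5] w 0.0513
T [[0.52,-0.17,-0.13],[0.52,-0.17,-0.12],[0.52,-0.17,-0.13]]
A [[0.003,0.002,0.001],[0.004,0.001,0.002],[0.003,0.002,0.001]]
end [ 0.4406 -0.3035  0.022 ] max 0.52 0.004 3
```

Request:
drive_tool --translation '[[0.6,-0.1,-0.13],[0.6,-0.1,-0.12],[0.3,-0.1,-0.1],[0.1,0,0],[0,0,0]]' --angular '[[0.003,0.002,0.001],[0.004,0.001,0.002],[0.003,0.002,0.001],[0,0,0],[0,0,0]]'

```text
t: 4.42
eef_pos: [0.4414, -0.3021, 0.0213]
ee_rot: [0.707, -0.023, 0.706, 0.022]
ft_force: [0.2, 0.5, 0.4]
grip_width: 0.0515
```

```bash
python3 - <<'E'
from plan import *
st()
rows([((.4406,-.3035,.021),tool(1.635),1)])
E
```

```text
t 4.42 p [ 0.4414 -0.3021  0.0213] y-axis yaw 1.6344 tilt 0.0011 z-axis z 0.0009 F [0.2 0.5 0.4] w 0.0515
T [[0.03,-0.13,-0.08]]
A [[-0.001,0.001,0.001]]
end [ 0.4406 -0.3035  0.021 ] max 0.13 0.001 1
```

Request:
drive_tool --translation '[[0.03,0,-0.06],[0,0,0],[0,0,0],[0,0,0],[0,0,0],[0,0,0],[0,0,0],[0,0,0],[0,0,0]]' --angular '[[0,0,0],[0,0,0],[0,0,0],[0,0,0],[0,0,0],[0,0,0],[0,0,0],[0,0,0],[0,0,0]]' --grip -1 --grip_force 110

```text
t: 5.17
eef_pos: [0.4401, -0.3025, 0.0218]
ee_rot: [0.707, -0.022, 0.707, 0.022]
ft_force: [-0.3, -0.6, -3.1]
grip_width: 0.0203
```

```bash
python3 - <<'E'
from plan import *
st()
grab("2")
crop("scene","2",(15,190,225,365),3.6,"c2s.png")
E
```

```text
t 5.17 p [ 0.4401 -0.3025  0.0218] y-axis yaw 1.6333 tilt 0.0008 z-axis z 0.0006 F [-0.3 -0.6 -3.1] w 0.0203
```

View pics/c2s.png

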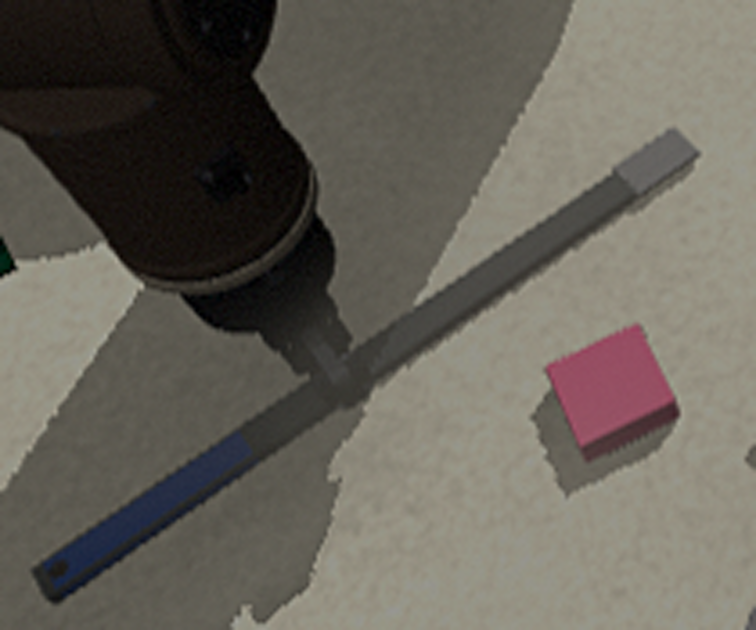

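```bash
cat >> plan.py <<'E'
PY=.16; NOSE=np.array([.6360,-.0070,0]); EV=np.array([np.sin(PY),-np.cos(PY),0]); ZV=np.array([0,0,1.])
G=-.039; H=.0218
def barpose(a,delta=.003,xc=.156,sedge=.0505,ret=0.,lat=0.,g=None,h=None):
    g=G if g is None else g; h=H if h is None else h
    u=-EV*np.cos(a)-ZV*np.sin(a); n=-EV*np.sin(a)+ZV*np.cos(a)
    C=NOSE+sedge*EV+(.024+delta)*ZV+lat*np.array([np.cos(PY),np.sin(PY),0])
    return C+u*(g-xc-ret)+n*h, tool(np.pi/2+PY,a)
E
python3 - <<'E'
from plan import *
for a,ret in((.4,.10),(.4,.07),(.4,0),(.2,0),(0,0)):print(a,ret,barpose(a,ret=ret)[0].round(4))
p,r=barpose(.4,ret=.10)
q,_=cur()
rows([(q+[0,0,.06],tool(1.635),3),(q+[.06,-.02,.15],tool(1.65,.08),4),(p+[0,0,.01],r,9)])
E
```

```text
0.4 0.1 [ 0.686  -0.3167  0.162 ]
0.4 0.07 [ 0.6816 -0.2894  0.1503]
0.4 0 [ 0.6713 -0.2258  0.123 ]
0.2 0 [ 0.6738 -0.2413  0.0871]
0 0 [ 0.6751 -0.2494  0.0488]
T [[-2.0,0.0,0.0],[-2.0,0.0,0.0],[-2.0,0.0,0.0],[-2.25,-0.6,1.47],[-2.24,-0.64,1.46],[-2.22,-0.7,1.46],[-2.21,-0.74,1.46],[0.01,-0.1,2.07],[0.01,-0.12,2.06],[0.02,-0.13,2.06],[0.03,-0.15,2.06],[0.05,-0.17,2.06],[0.05,-0.19,2.06],[0.06,-0.2,2.05],[0.08,-0.21,2.06],[0.09,-0.23,2.05]]
A [[-0.001,0.0,0.0],[0.0,0.0,0.001],[-0.001,0.001,0.0],[-0.003,-0.001,-0.02],[-0.004,0.0,-0.02],[-0.004,0.0,-0.02],[-0.004,0.0,-0.02],[-0.008,-0.002,-0.036],[-0.009,-0.002,-0.035],[-0.009,-0.002,-0.036],[-0.009,-0.003,-0.035],[-0.008,-0.002,-0.036],[-0.009,-0.002,-0.035],[-0.009,-0.002,-0.036],[-0.009,-0.002,-0.035],[-0.008,-0.002,-0.036]]
end [ 0.686  -0.3167  0.1719] max 2.25 0.036 16
```

Request:
drive_tool --translation '[[-1.0,0,0],[-1.5,0,0],[-2.0,0,0],[-2.0,0,0.5],[-2.25,-0.6,1.47],[-2.25,-0.64,1.46],[-2.2,-0.7,1.46],[-2.0,-0.74,1.46],[0,-0.1,2.07],[0,-0.12,2.06],[0.02,-0.13,2.06],[0.03,-0.15,2.06],[0.05,-0.17,2.06],[0.05,-0.19,2.06],[0.06,-0.2,2.05],[0.08,-0.2,1.5],[0,-0.1,0.7],[0,0,0]]' --angular '[[0,0,0],[0,0,0],[0,0,0],[0,0,0],[-0.004,0,-0.02],[-0.004,0,-0.02],[-0.004,0,-0.02],[-0.004,0,-0.02],[-0.009,-0.002,-0.036],[-0.009,-0.002,-0.036],[-0.009,-0.002,-0.036],[-0.009,-0.002,-0.036],[-0.009,-0.002,-0.036],[-0.009,-0.002,-0.036],[-0.009,-0.002,-0.036],[-0.009,-0.002,-0.036],[-0.009,-0.002,-0.03],[0,0,0]]'

```text
t: 6.77
eef_pos: [0.6742, -0.3135, 0.1879]
ee_rot: [0.698, -0.199, 0.683, -0.088]
ft_force: [-1.1, 1.1, -8.9]
grip_width: 0.0202
```

```bash
python3 - <<'E'
from plan import *
st()
grab("3")
crop("scene","3",(60,120,340,330),2.8,"c3s.png")
p,r=barpose(.4,ret=.07)
rows([(p,r,5)])
E
```

```text
t 6.77 p [ 0.6742 -0.3135  0.1879] y-axis yaw 1.7342 tilt 0.4098 z-axis z -0.0112 F [-1.1  1.1 -8.9] w 0.0202
T [[0.51,0.72,0.26],[0.51,0.72,0.26],[0.51,0.72,0.25],[0.51,0.71,0.26],[0.52,0.72,0.25]]
A [[0.0,-0.002,0.001],[0.001,-0.003,0.002],[0.0,-0.002,0.001],[0.0,-0.003,0.002],[0.001,-0.002,0.001]]
end [ 0.6816 -0.2895  0.1503] max 0.72 0.003 5
```

View pics/c3s.png

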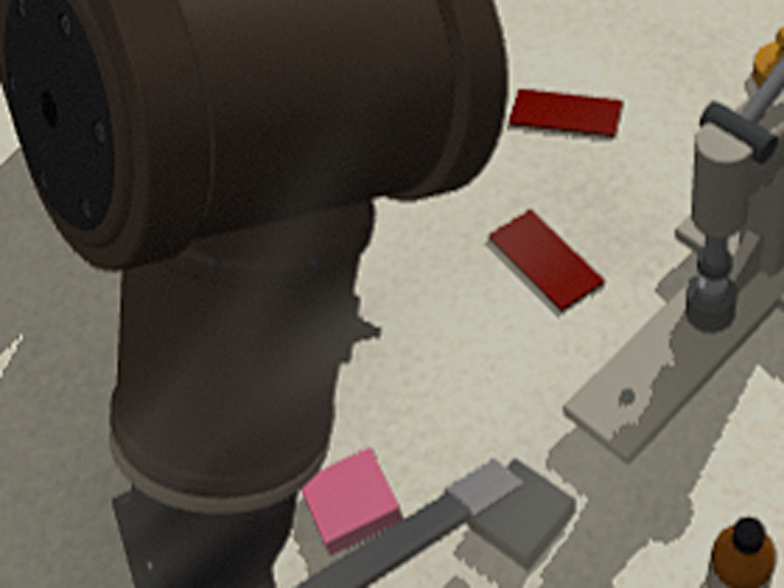

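Request:
drive_tool --translation '[[0.51,0.72,0.26],[0.51,0.72,0.26],[0.51,0.72,0.26],[0.5,0.6,0.26],[0.3,0.5,0.15],[0,0,0]]' --angular '[[0,-0.003,0.001],[0,-0.003,0.001],[0,-0.003,0.001],[0,-0.003,0.002],[0,0,0],[0,0,0]]'

```text
t: 7.37
eef_pos: [0.6778, -0.2907, 0.1499]
ee_rot: [0.701, -0.194, 0.681, -0.085]
ft_force: [-0.4, 0.3, -9.2]
grip_width: 0.0203
```

```bash
cat >> plan.py <<'E'
def barpts(g=None,h=None):
    g=G if g is None else g; h=H if h is None else h
    p,r=cur()
    f=lambda b:p+r.apply(np.c_[h-b[:,2],b[:,0]-g,-b[:,1]])
    t=np.array([[.22,.015,.011],[.22,-.015,.011],[.17,-.015,.011],[.17,-.012,.011],[0,-.012,.011],[0,.012,.011],[.17,.012,.011],[.17,.015,.011]])
    b=np.array([[.22,.015,.006],[.22,-.015,.006],[.17,-.015,.006],[.17,.015,.006]])
    return f(t),f(b),f(np.array([[.22,0,.0085]]))[0]
E
python3 - <<'E'
from plan import *
st()
grab("4")
t,b,tip=barpts();print(tip.round(4))
d=[(t,(0,255,0)),(b,(0,0,255))]
crop("scene","4",(160,200,300,340),5,"c4s.png",d)
crop("top","4",(290,160,420,260),6,"c4t.png",d)
E
```

```text
t 7.37 p [ 0.6778 -0.2907  0.1499] y-axis yaw 1.7283 tilt 0.3976 z-axis z -0.0017 F [-0.4  0.3 -9.2] w 0.0203
[ 0.6415 -0.0608  0.0383]
```

View pics/c4s.png

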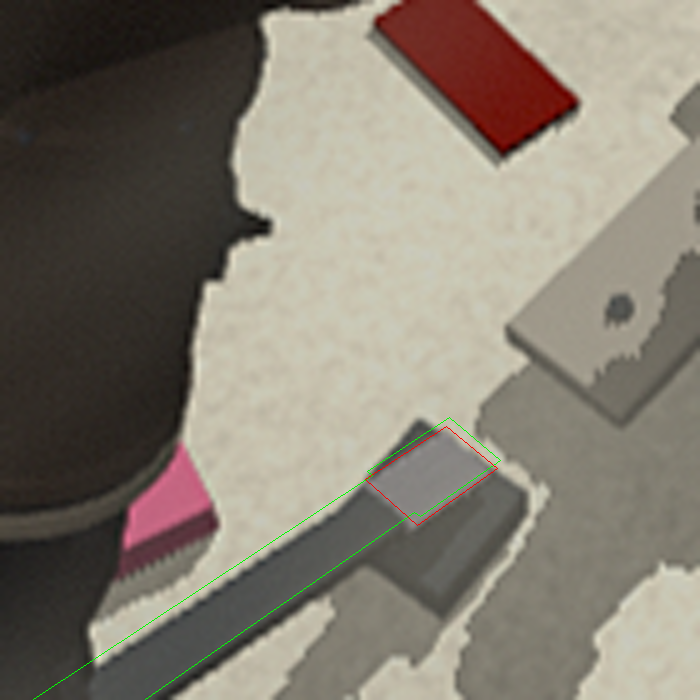

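View pics/c4t.png

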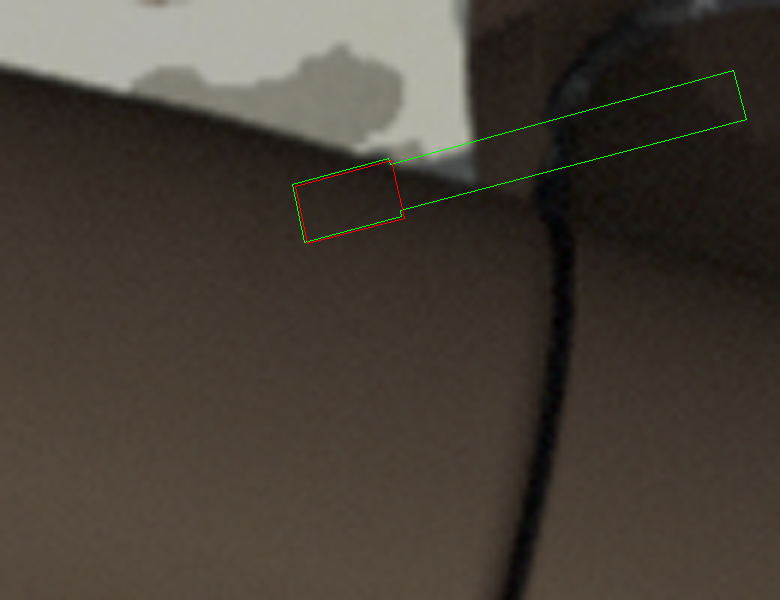

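```bash
python3 - <<'E'
from plan import *
# bar in image 2, robot pose then
p=np.array([.4401,-.3025,.0218]); r=tool(1.6333,.0008)
f=lambda b:p+r.apply(np.c_[H-b[:,2],b[:,0]-G,-b[:,1]])
t=np.array([[.22,.015,.011],[.22,-.015,.011],[.17,-.015,.011],[.17,-.012,.011],[-.22,-.012,.011],[-.22,.012,.011],[.17,.012,.011],[.17,.015,.011]])
crop("scene","2",(15,190,225,365),3.6,"c2o.png",[(f(t),(0,255,0))])
E
```

```text
(no output)
```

View pics/c2o.png

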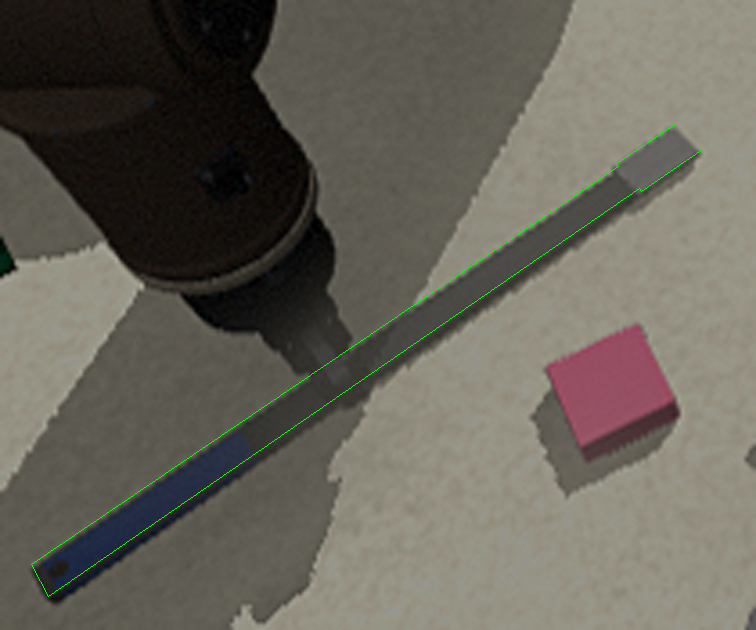

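```bash
python3 - <<'E'
from plan import *
p,r=barpose(.4,ret=.045,delta=.004)
rows([(p,r,3)])
p,r=barpose(.4,ret=.0,delta=.004)
rows([(p,r,6)])
E
```

```text
T [[-0.02,0.87,0.12],[-0.03,0.88,0.12],[-0.02,0.87,0.13]]
A [[-0.001,-0.001,-0.001],[-0.001,0.0,0.0],[0.0,-0.001,-0.001]]
end [ 0.6779 -0.2667  0.1415] max 0.88 0.001 3
T [[-0.01,1.19,0.06],[-0.01,1.18,0.06],[-0.01,1.19,0.06],[-0.01,1.19,0.06],[-0.02,1.19,0.06],[-0.01,1.18,0.06]]
A [[0.0,0.0,0.0],[-0.001,-0.001,-0.001],[0.0,0.0,0.0],[-0.001,0.0,0.0],[0.0,-0.001,0.0],[0.0,0.0,-0.001]]
end [ 0.6713 -0.2258  0.1241] max 1.19 0.001 6
```

Request:
drive_tool --translation '[[-0.02,0.6,0.12],[-0.03,0.8,0.12],[-0.02,0.6,0.12],[0,0.2,0],[0,0,0]]' --angular '[[0,0,0],[0,0,0],[0,0,0],[0,0,0],[0,0,0]]'

```text
t: 7.88
eef_pos: [0.6792, -0.2689, 0.1437]
ee_rot: [0.702, -0.194, 0.68, -0.086]
ft_force: [0.0, -0.9, -9.0]
grip_width: 0.0205
```

```bash
python3 - <<'E'
from plan import *
st()
grab("5")
t,b,tip=barpts();print(tip.round(4))
crop("scene","5",(190,220,310,330),6,"c5s.png")
crop("top","5",(290,160,420,260),6,"c5t.png")
p,r=barpose(.4,ret=.0,delta=.004)
rows([(p,r,4)])
E
```

```text
t 7.88 p [ 0.6792 -0.2689  0.1437] y-axis yaw 1.7269 tilt 0.3994 z-axis z 0.0009 F [ 0.  -0.9 -9. ] w 0.0205
[ 0.6431 -0.0388  0.031 ]
T [[0.03,1.22,-0.03],[0.03,1.21,-0.03],[0.03,1.22,-0.02],[0.02,1.21,-0.03]]
A [[-0.001,0.0,0.0],[-0.001,0.0,0.0],[-0.001,0.0,0.0],[-0.001,0.0,0.0]]
end [ 0.6713 -0.2258  0.1241] max 1.22 0.001 4
```

View pics/c5s.png

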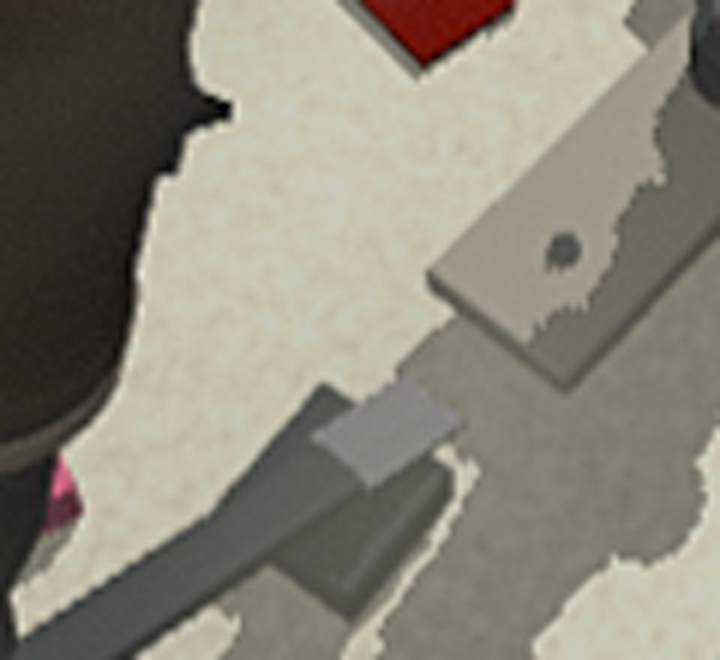

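Request:
drive_tool --translation '[[0,0.7,-0.03],[0,0.8,-0.03],[0,0.8,-0.02],[0,0.5,-0.02],[0,0.2,0],[0,0,0]]' --angular '[[0,0,0],[0,0,0],[0,0,0],[0,0,0],[0,0,0],[0,0,0]]'

```text
t: 8.48
eef_pos: [0.6734, -0.2396, 0.1313]
ee_rot: [0.702, -0.194, 0.679, -0.086]
ft_force: [-0.1, -1.0, -7.7]
grip_width: 0.0205
```

```bash
python3 - <<'E'
from plan import *
st()
grab("6")
t,b,tip=barpts();print(tip.round(4))
crop("scene","6",(190,220,310,330),6,"c6s.png")
p,r=barpose(.4,ret=.0,delta=.004)
rows([(p,r,3)])
E
```

```text
t 8.48 p [ 0.6734 -0.2396  0.1313] y-axis yaw 1.726 tilt 0.3997 z-axis z 0.0016 F [-0.1 -1.  -7.7] w 0.0205
[ 0.6376 -0.0096  0.0185]
T [[0.04,0.55,0.0],[0.05,0.54,0.0],[0.04,0.55,0.0]]
A [[-0.002,0.0,0.0],[-0.001,0.0,0.0],[-0.002,0.0,0.0]]
end [ 0.6713 -0.2258  0.124 ] max 0.55 0.002 3
```

View pics/c6s.png

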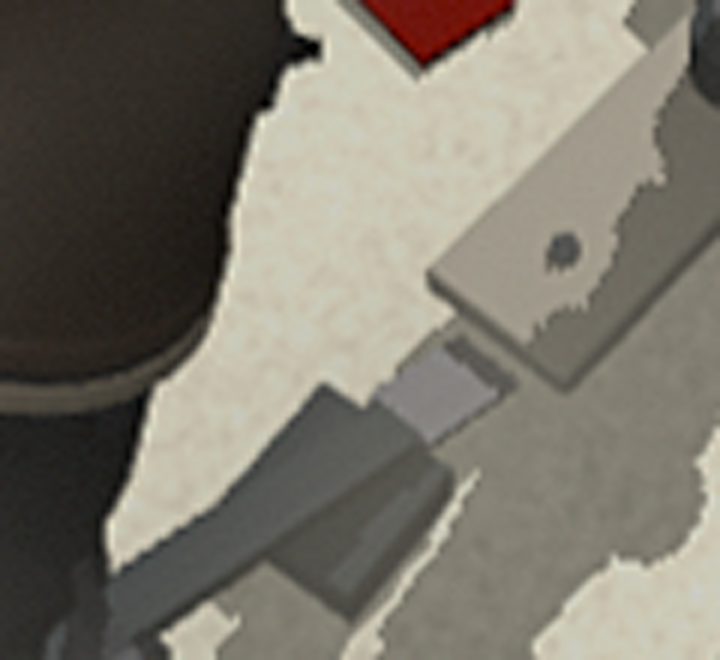

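```bash
python3 - <<'E'
from plan import *
t,b,tip=barpts()
print("pred",proj("scene",t[:4]).round(1).tolist())
from fit import rz
P=np.array([[.035,-.04,.022],[-.035,-.04,.022],[.035,-.04,.038],[-.035,-.04,.038]])
pv=np.array([0,.19,0]);P=(P-pv)@R.from_euler("x",.037).as_matrix().T+pv
W=P@rz(.16).T+[.6296,.0325,0];print(W.round(4));print("nose",proj("scene",W).round(1).tolist())
d=[(t,(0,255,0)),(W[[0,1,3,2]],(255,255,0))]
crop("scene","6",(230,240,300,310),10,"c6o.png",d)
crop("scene","6",(230,240,300,310),10,"c6n.png")
E
```

```text
pred [[267.2, 273.0], [277.3, 281.0], [262.7, 291.2], [261.7, 290.3]]
[[ 0.6706 -0.0021  0.0135]
 [ 0.6015 -0.0132  0.0135]
 [ 0.6707 -0.0026  0.0295]
 [ 0.6016 -0.0138  0.0295]]
nose [[284.1, 287.3], [260.6, 268.8], [284.0, 284.0], [260.2, 265.3]]
```

View pics/c6o.png

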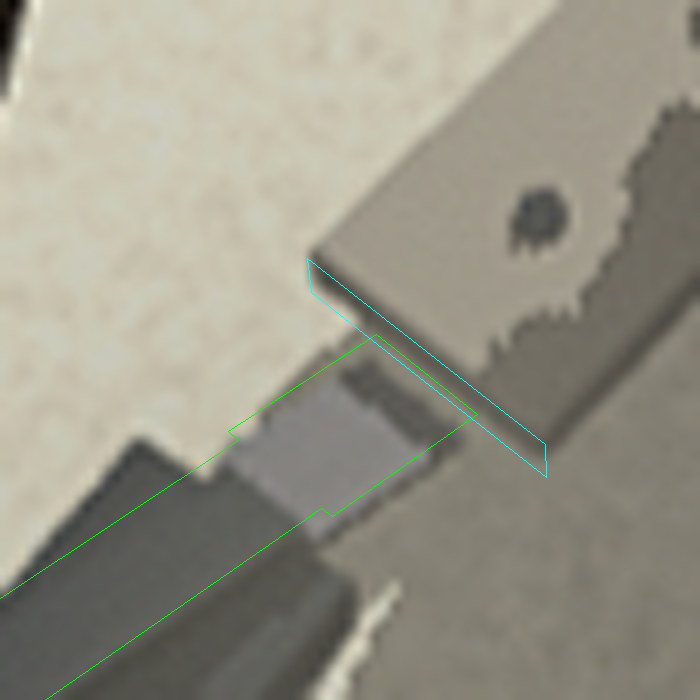

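View pics/c6n.png

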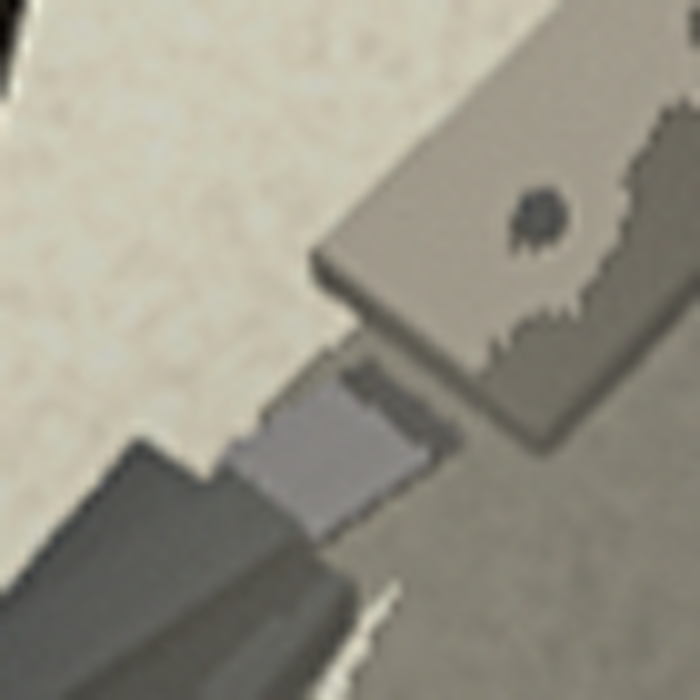

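```bash
python3 - <<'E'
from fit import *
P=np.array([[.035,-.04,.038],[-.035,-.04,.038],[-.035,.155,.038],[-.08,.155,.038],[-.08,.235,.038],[.035,-.04,.022]])
pv=np.array([0,.19,-.007])
P=(P-pv)@R.from_euler("x",.037).as_matrix().T+pv+[0,0,.007]
print(P.round(4))
tp=([0,1,2,3,4],T([(403,66),(417,158),(162,203),(165,262),(66,279)]))
sc=([0,1],S([(446,513),(365,455)]))
sc2=([0,1,3,4],S([(446,513),(365,455),(508,228),(-1e3,0)]))
fit(P,{"top":tp,"scene":sc},[.62,0,0.2,0],"press both")
fit(P,{"top":tp},[.62,0,0.2,0],"press top")
fit(P,{"scene":([0,1],sc[1])},[.62,0,0.16,0],"press scene")
a=.03
Q=np.array([[a,a,.024],[a,-a,.024],[-a,-a,.024],[-a,a,.024]])
fit(Q,{"top":([0,1,2,3],T([(464,80),(543,58),(560,133),(486,154)]))},[.65,-.09,.2,0],"blk top")
fit(Q,{"scene":([0,1,2,3],S([(380,572),(318,645),(243,583),(303,519)]))},[.65,-.09,.2,0],"blk sc")
E
```

```text
[[ 0.035  -0.0415  0.0365]
 [-0.035  -0.0415  0.0365]
 [-0.035   0.1534  0.0437]
 [-0.08    0.1534  0.0437]
 [-0.08    0.2333  0.0466]
 [ 0.035  -0.0409  0.0205]]
press both [0.63   0.0322 0.1649] rms px 0.83 
press both [ 0.6298  0.0326  0.1612 -0.0036] rms px 0.77 [[-0.6, 0.5], [0.5, -0.2], [-0.5, -0.3], [1.3, -0.2], [-1.0, 0.3], [0.7, 1.4], [-0.7, -1.2]]
press top [0.6291 0.0323 0.1604] rms px 0.65 
press top [ 0.6304  0.0324  0.1603 -0.0067] rms px 0.63 [[-0.6, 0.6], [0.5, -0.1], [-0.4, -0.3], [1.4, -0.3], [-0.8, 0.2]]
press scene [0.63   0.0313 0.1893] rms px 1.05 
press scene [ 0.5937  0.0594  0.2029 -0.0814] rms px 0.0 [[0.0, -0.0], [0.0, 0.0]]
blk top [ 0.6421 -0.0875  0.2304] rms px 0.4 
blk top [ 0.6418 -0.0874  0.2304  0.001 ] rms px 0.4 [[0.1, -0.4], [-0.7, 0.4], [0.6, 0.2], [-0.0, -0.2]]
blk sc [ 0.6465 -0.0872  0.2208] rms px 0.92 
blk sc [ 0.6281 -0.0769  0.2209 -0.0436] rms px 0.55 [[-0.2, -0.3], [-0.4, -0.4], [-0.2, 1.0], [0.8, -0.4]]
```

```bash
python3 - <<'E'
from plan import *
# pose at image 4
p=np.array([.6778,-.2907,.1499]); r=tool(1.7283,.3976)
f=lambda b,g=G,h=H:p+r.apply(np.c_[h-b[:,2],b[:,0]-g,-b[:,1]])
t=np.array([[.22,.015,.011],[.22,-.015,.011],[.17,-.015,.011],[.17,-.012,.011],[0,-.012,.011],[0,.012,.011],[.17,.012,.011],[.17,.015,.011]])
crop("scene","4",(175,270,265,345),8,"c4z.png",[(f(t),(0,255,0))])
E
```

```text
(no output)
```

View pics/c4z.png

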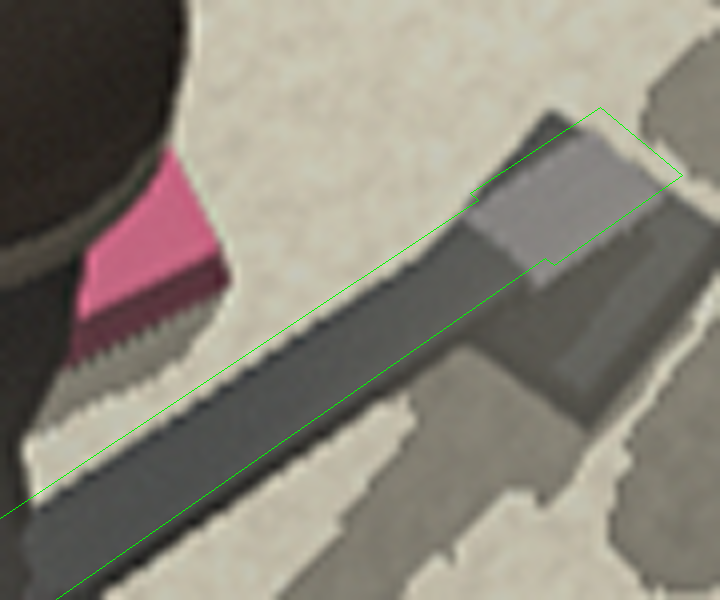

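Request:
drive_tool --translation '[[0,0.5,0],[0,0.5,0],[0,0.4,0],[0,0.2,0],[0,0,0]]' --angular '[[0,0,0],[0,0,0],[0,0,0],[0,0,0],[0,0,0]]'

```text
t: 9.0
eef_pos: [0.6714, -0.2249, 0.1252]
ee_rot: [0.703, -0.194, 0.679, -0.087]
ft_force: [0.1, -1.5, -9.1]
grip_width: 0.0205
```

```bash
python3 - <<'E'
from plan import *
st()
grab("7")
t,b,tip=barpts();print(tip.round(4))
print(proj("scene",t).round(1).tolist())
crop("scene","7",(230,240,300,310),10,"c7.png")
p,r=barpose(.4,ret=.0,delta=.004);print(p.round(4))
E
```

```text
t 9.0 p [ 0.6714 -0.2249  0.1252] y-axis yaw 1.7244 tilt 0.4004 z-axis z 0.003 F [ 0.1 -1.5 -9.1] w 0.0205
[0.636  0.0052 0.0121]
[[271.9, 270.2], [282.0, 278.0], [267.8, 288.0], [266.7, 287.1], [207.4, 328.3], [198.6, 319.9], [258.5, 280.4], [257.5, 279.6]]
[ 0.6713 -0.2258  0.124 ]
```

View pics/c7.png

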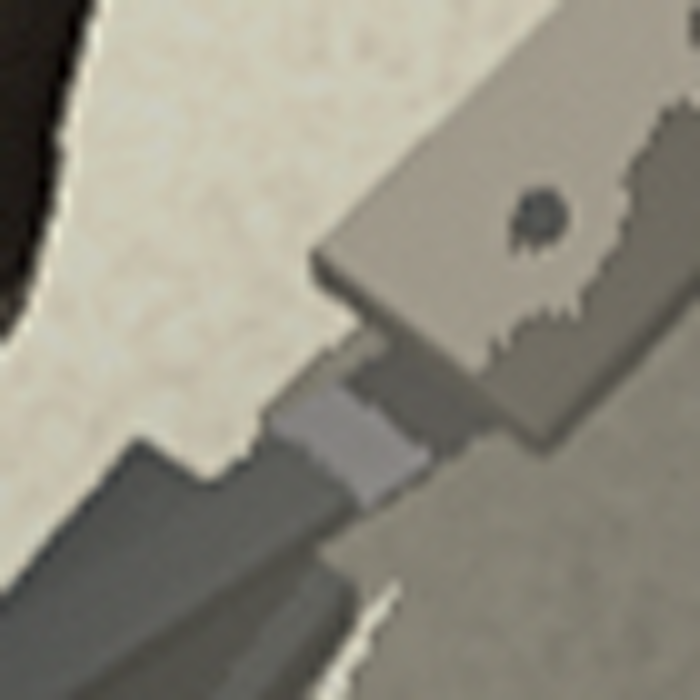

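```bash
python3 - <<'E'
from plan import *
B=lambda a,d:barpose(a,delta=d,xc=.152)
rows([(*B(.4,.004),2)]+[(*B(a,.003),2) for a in(.35,.3,.25,.2)])
E
```

```text
T [[0.07,0.21,-0.02],[0.07,0.21,-0.02],[0.53,-0.03,0.0],[0.52,-0.03,0.0],[0.48,-0.05,0.0],[0.48,-0.05,0.0],[0.48,-0.04,0.01],[0.47,-0.06,0.0],[0.48,-0.04,0.0],[0.48,-0.06,0.0]]
A [[-0.003,0.0,0.0],[-0.003,0.001,0.001],[0.0,0.0,0.025],[0.0,0.0,0.025],[0.0,0.0,0.025],[0.0,0.0,0.025],[0.0,0.0,0.025],[0.0,0.0,0.025],[0.0,0.0,0.025],[0.0,0.0,0.025]]
end [ 0.6732 -0.2374  0.0863] max 0.53 0.025 10
```

Request:
drive_tool --translation '[[0.05,0.25,0],[0.05,0.2,0],[0.5,0,0],[0.5,-0.03,0],[0.48,-0.05,0],[0.48,-0.05,0],[0.48,-0.05,0],[0.3,-0.03,0],[0.1,0,0]]' --angular '[[-0.003,0,0],[-0.003,0,0],[0,0,0.025],[0,0,0.025],[0,0,0.025],[0,0,0.025],[0,0,0.025],[0,0,0.02],[0,0,0]]'

```text
t: 9.85
eef_pos: [0.6734, -0.232, 0.0956]
ee_rot: [0.707, -0.145, 0.692, -0.03]
ft_force: [-0.9, 5.7, -5.9]
grip_width: 0.0205
```

```bash
python3 - <<'E'
from plan import *
st()
grab("8")
t,b,tip=barpts();print(tip.round(4))
crop("scene","8",(200,220,320,320),6,"c8.png")
B=lambda a,d:barpose(a,delta=d,xc=.152)
print([B(a,0.003)[0].round(4).tolist() for a in (.25,.2,.15)])
rows([(*B(a,.002),2) for a in(.2,.15,.1,.05)]+[(*B(0.0,.0),3)])
E
```

```text
t 9.85 p [ 0.6734 -0.232   0.0956] y-axis yaw 1.7339 tilt 0.2496 z-axis z 0.0012 F [-0.9  5.7 -5.9] w 0.0205
[0.6332 0.0125 0.0185]
[[0.6727, -0.2342, 0.0954], [0.6732, -0.2374, 0.0863], [0.6736, -0.2401, 0.0771]]
T [[0.58,-0.14,-0.06],[0.57,-0.15,-0.06],[0.48,-0.04,0.0],[0.48,-0.05,0.0],[0.48,-0.05,0.0],[0.47,-0.05,0.0],[0.48,-0.04,0.0],[0.48,-0.06,0.0],[0.38,-0.02,0.0],[0.39,-0.03,0.0],[0.38,-0.04,0.0]]
A [[0.002,0.001,0.026],[0.002,0.001,0.025],[0.0,0.0,0.025],[0.0,0.0,0.025],[0.0,0.0,0.025],[0.0,0.0,0.025],[0.0,0.0,0.025],[0.0,0.0,0.025],[0.0,0.0,0.017],[0.0,0.0,0.017],[0.0,0.0,0.016]]
end [ 0.6745 -0.2454  0.0458] max 0.58 0.026 11
```

View pics/c8.png

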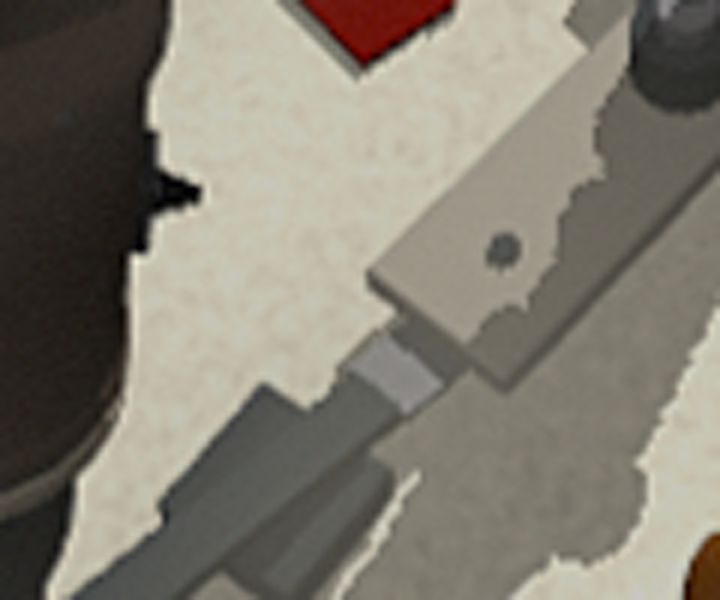

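Request:
drive_tool --translation '[[0.5,-0.15,0],[0.55,-0.15,0],[0.48,-0.05,0],[0.48,-0.05,0],[0.48,-0.05,0],[0.4,-0.05,0],[0.2,0,0],[0,0,0]]' --angular '[[0,0,0.025],[0,0,0.025],[0,0,0.025],[0,0,0.025],[0,0,0.025],[0,0,0.025],[0,0,0],[0,0,0]]'

```text
t: 10.62
eef_pos: [0.676, -0.2403, 0.0682]
ee_rot: [0.707, -0.096, 0.7, 0.023]
ft_force: [-1.0, 4.1, -5.5]
grip_width: 0.0203
```

```bash
python3 - <<'E'
from plan import *
st()
grab("9")
t,b,tip=barpts();print(tip.round(4))
crop("scene","9",(200,220,320,320),6,"c9.png")
B=lambda a,d:barpose(a,delta=d,xc=.152)
print([B(a,0.003)[0].round(4).tolist() for a in (.15,.1,.05,0)])
rows([(*B(a,.002),2) for a in(.05,)]+[(*B(0.0,.0),3)])
E
```

```text
t 10.62 p [ 0.676  -0.2403  0.0682] y-axis yaw 1.7398 tilt 0.1029 z-axis z 0.0009 F [-1.   4.1 -5.5] w 0.0203
[0.633  0.0125 0.0287]
[[0.6736, -0.2401, 0.0771], [0.674, -0.2423, 0.0678], [0.6743, -0.2441, 0.0583], [0.6745, -0.2454, 0.0488]]
T [[0.58,-0.12,-0.13],[0.58,-0.14,-0.13],[0.38,-0.02,0.0],[0.39,-0.03,0.0],[0.38,-0.04,0.0]]
A [[0.005,0.001,0.027],[0.005,0.001,0.026],[0.0,0.0,0.017],[0.0,0.0,0.017],[0.0,0.0,0.016]]
end [ 0.6745 -0.2454  0.0458] max 0.58 0.027 5
```

View pics/c9.png

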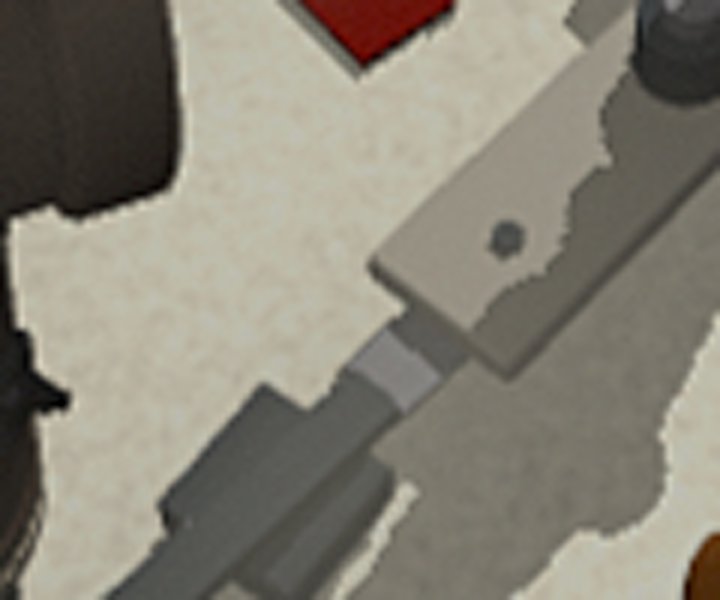

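Request:
drive_tool --translation '[[0.5,-0.06,-0.06],[0.5,-0.06,-0.06],[0.4,-0.03,0],[0.3,-0.03,0],[0.2,0,0],[0.1,0,0],[0,0,0]]' --angular '[[0.003,0,0.026],[0.003,0,0.026],[0,0,0.022],[0,0,0.018],[0,0,0.01],[0,0,0],[0,0,0]]'

```text
t: 11.3
eef_pos: [0.677, -0.2425, 0.0518]
ee_rot: [0.706, -0.062, 0.703, 0.058]
ft_force: [-2.2, 1.4, -2.1]
grip_width: 0.0202
```

```bash
python3 - <<'E'
from plan import *
st()
grab("10")
t,b,tip=barpts();print(tip.round(4))
crop("scene","10",(200,220,320,320),6,"c10.png")
E
```

```text
t 11.3 p [ 0.677  -0.2425  0.0518] y-axis yaw 1.74 tilt 0.0057 z-axis z 0.0032 F [-2.2  1.4 -2.1] w 0.0202
[0.6335 0.0127 0.0372]
```

View pics/c10.png

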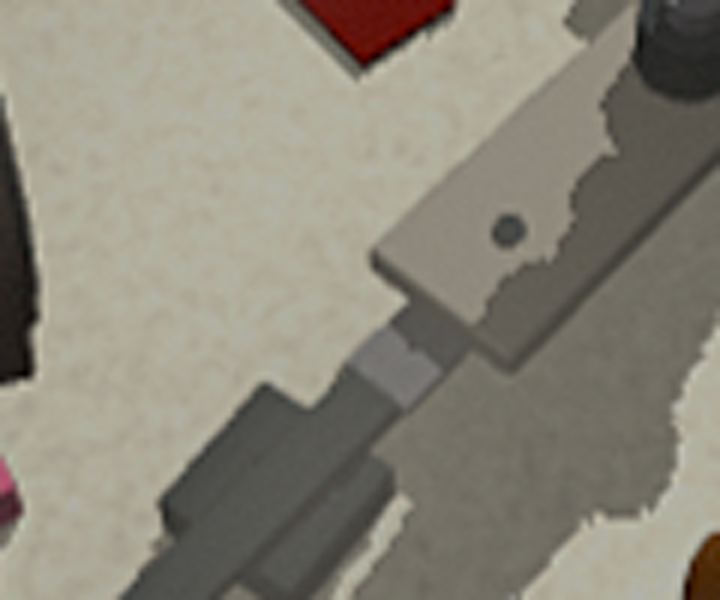

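Request:
drive_tool --translation '[[0.2,0,0],[0.2,0,0],[0.15,0,0],[0.1,0,0],[0,0,0]]' --angular '[[0,0,0.008],[0,0,0.008],[0,0,0.006],[0,0,0],[0,0,0]]'

```text
t: 11.82
eef_pos: [0.6781, -0.2432, 0.0466]
ee_rot: [0.706, -0.055, 0.703, 0.066]
ft_force: [-3.6, -1.0, 1.9]
grip_width: 0.0205
```

```bash
python3 - <<'E'
from plan import *
st()
E
```

```text
t 11.82 p [ 0.6781 -0.2432  0.0466] y-axis yaw 1.7418 tilt -0.0152 z-axis z 0.0053 F [-3.6 -1.   1.9] w 0.0205
```

Request:
drive_tool --translation '[[0.1,0,0],[0.06,0,0],[0,0,0]]' --angular '[[0,0,0.003],[0,0,0],[0,0,0]]'

```text
t: 12.07
eef_pos: [0.6782, -0.2433, 0.0458]
ee_rot: [0.706, -0.054, 0.703, 0.067]
ft_force: [-5.8, -1.5, 4.6]
grip_width: 0.02
```

```bash
python3 - <<'E'
from plan import *
st()
grab("11")
crop("scene","11",(180,220,320,330),5.5,"c11.png")
E
```

```text
t 12.07 p [ 0.6782 -0.2433  0.0458] y-axis yaw 1.7418 tilt -0.0182 z-axis z 0.0056 F [-5.8 -1.5  4.6] w 0.02
```

View pics/c11.png

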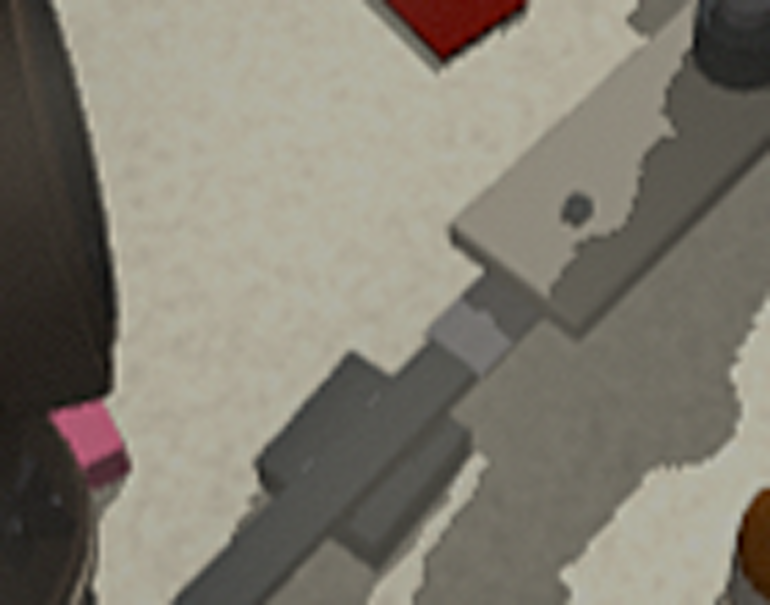

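Request:
drive_tool --translation '[[0,0,0],[0,0,0],[0,0,0],[0,0,0],[0,0,0]]' --angular '[[0,0,0],[0,0,0],[0,0,0],[0,0,0],[0,0,0]]' --grip 0.1

```text
t: 12.58
eef_pos: [0.6792, -0.2425, 0.0457]
ee_rot: [0.707, -0.053, 0.702, 0.067]
ft_force: [-0.3, -0.7, -1.1]
grip_width: 0.047
```

```bash
python3 - <<'E'
from plan import *
st()
grab("12")
crop("scene","12",(180,220,320,330),5.5,"c12.png")
crop("scene","12",(60,150,340,360),2.8,"c12w.png")
E
```

```text
t 12.58 p [ 0.6792 -0.2425  0.0457] y-axis yaw 1.7408 tilt -0.0189 z-axis z 0.0074 F [-0.3 -0.7 -1.1] w 0.047
```

View pics/c12.png

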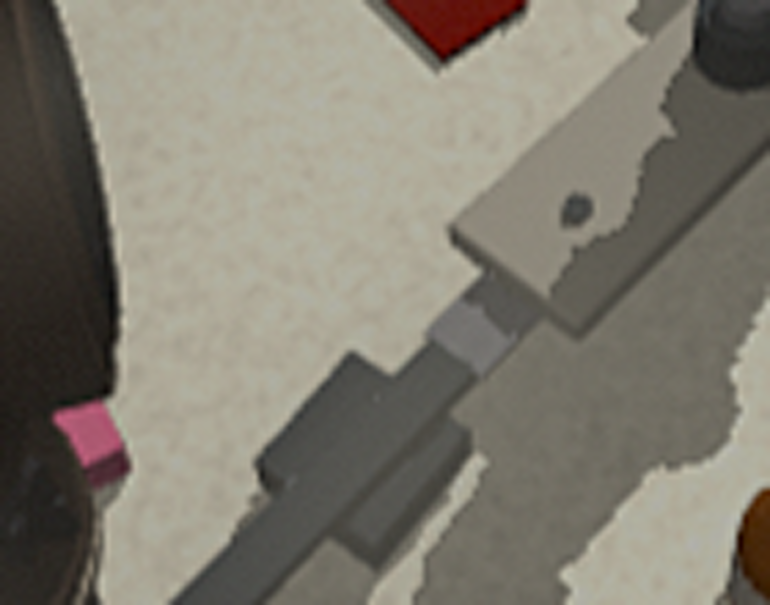

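View pics/c12w.png

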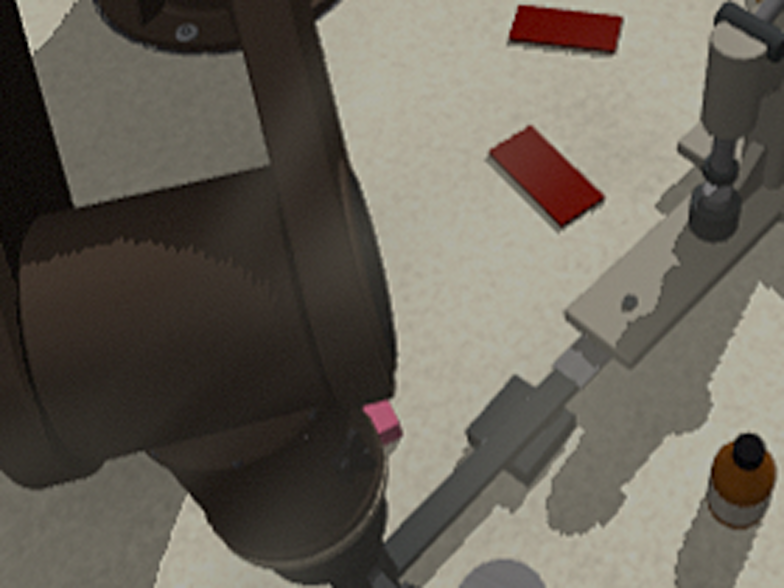

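```bash
cat >> plan.py <<'E'
def tooly(yaw): return tool(yaw,0)
E
python3 - <<'E'
from plan import *
p,r=cur()
print(sensors.read_state()["joint_positions"].round(2))
Rm=r*R.from_rotvec([0,0,0])
T1=tool(1.74); 
rows([(p+[0,0,.04],r,3),(p+[0,0,.11],T1,3),((.45,.06,.13),tool(np.pi),13)])
E
```

```text
[-0.39  0.8   1.55  0.03  0.8  -0.58]
T [[-1.33,0.03,0.01],[-1.34,0.02,0.01],[-1.33,0.03,0.01],[-2.33,0.04,0.02],[-2.34,0.03,0.01],[-2.33,0.01,0.0],[0.2,2.59,-1.34],[0.19,2.72,-1.06],[0.2,2.82,-0.76],[0.2,2.89,-0.45],[0.19,2.91,-0.14],[0.2,2.92,0.17],[0.2,2.87,0.49],[0.19,2.81,0.8],[0.2,2.71,1.09],[0.2,2.57,1.38],[0.19,2.41,1.64],[0.2,2.22,1.9],[0.2,2.01,2.12]]
A [[0.0,0.0,0.0],[0.0,0.0,0.0],[0.0,0.0,0.0],[0.0,0.002,-0.006],[0.001,0.003,-0.007],[0.0,0.002,-0.006],[-0.108,0.0,0.0],[-0.108,0.0,0.0],[-0.108,0.0,0.0],[-0.107,0.0,0.0],[-0.108,0.0,0.0],[-0.108,0.0,0.0],[-0.108,0.0,0.0],[-0.108,0.0,0.0],[-0.108,0.0,0.0],[-0.107,0.0,0.0],[-0.108,0.0,0.0],[-0.108,0.0,0.0],[-0.108,0.0,0.0]]
end [0.45 0.06 0.13] max 2.92 0.108 19
```

Request:
drive_tool --translation '[[-1.0,0,0],[-1.6,0,0],[-2.0,0,0],[-2.3,0,0],[-2.3,0,0],[-2.0,0,0]]' --angular '[[0,0,0],[0,0,0],[0,0,0],[0,0.002,-0.006],[0,0.002,-0.006],[0,0.002,-0.006]]'

```text
t: 13.18
eef_pos: [0.6758, -0.2435, 0.1593]
ee_rot: [0.702, -0.058, 0.707, 0.061]
ft_force: [1.1, -1.4, 0.2]
grip_width: 0.0469
```

Request:
drive_tool --translation '[[0.0,2.59,-1.34],[0.2,2.72,-1.06],[0.2,2.82,-0.76],[0.2,2.89,-0.45],[0.2,2.91,-0.14],[0.2,2.92,0.17],[0.2,2.87,0.49],[0.2,2.81,0.8],[0.2,2.71,1.09],[0.2,2.57,1.38],[0.2,2.2,1.5],[0.2,1.5,1.2],[0,0.8,0.7],[0,0,0]]' --angular '[[-0.108,0,0],[-0.108,0,0],[-0.108,0,0],[-0.108,0,0],[-0.108,0,0],[-0.108,0,0],[-0.108,0,0],[-0.108,0,0],[-0.108,0,0],[-0.108,0,0],[-0.108,0,0],[-0.108,0,0],[-0.08,0,0],[0,0,0]]' --grip 0.7

```text
t: 14.35
eef_pos: [0.453, 0.036, 0.1524]
ee_rot: [-0.493, 0.515, -0.487, -0.505]
ft_force: [-0.4, -0.1, -0.5]
grip_width: 0.0731
```

```bash
python3 - <<'E'
from plan import *
st()
grab("13")
crop("scene","13",(150,130,360,360),2.6,"c13s.png")
crop("top","13",(210,130,450,310),3.2,"c13t.png")
E
```

```text
t 14.35 p [0.453  0.036  0.1524] y-axis yaw -3.1017 tilt 0.0157 z-axis z -0.004 F [-0.4 -0.1 -0.5] w 0.0731
```

View pics/c13s.png

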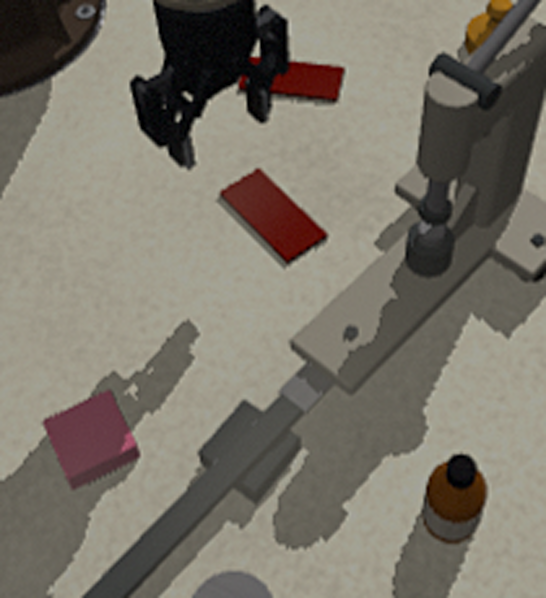

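View pics/c13t.png

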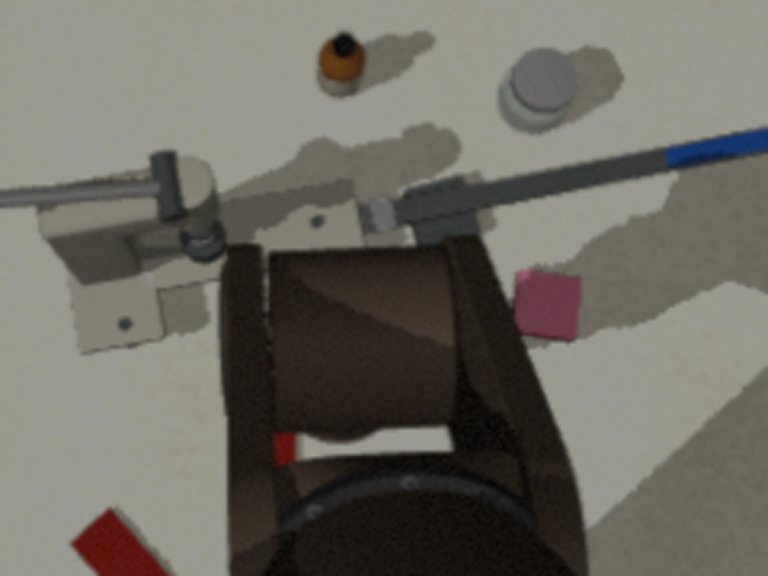

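```bash
python3 - <<'E'
from plan import *
rows([((.424,.080,.05),tool(np.pi+.003),6)])
E
```

```text
T [[1.7,0.52,0.77],[1.7,0.53,0.77],[1.7,0.52,0.77],[1.7,0.52,0.76],[1.71,0.52,0.76],[1.7,0.52,0.76]]
A [[0.005,-0.001,0.003],[0.005,0.0,0.003],[0.005,-0.001,0.003],[0.004,-0.001,0.003],[0.005,0.0,0.003],[0.005,-0.001,0.003]]
end [0.424 0.08  0.05 ] max 1.71 0.005 6
```

Request:
drive_tool --translation '[[1.7,0.52,0.77],[1.7,0.52,0.77],[1.7,0.52,0.77],[1.7,0.52,0.77],[1.2,0.4,0.6],[0.6,0.2,0.4],[0,0,0]]' --angular '[[0.005,0,0.003],[0.005,0,0.003],[0.005,0,0.003],[0.005,0,0.003],[0.005,0,0.003],[0.005,0,0.003],[0,0,0]]'

```text
t: 15.03
eef_pos: [0.4392, 0.0723, 0.0656]
ee_rot: [0.509, -0.497, 0.504, 0.489]
ft_force: [-0.2, -0.1, 0.4]
grip_width: 0.0727
```

```bash
python3 - <<'E'
from plan import *
st()
grab("14")
crop("scene","14",(190,110,300,240),5,"c14s.png")
rows([((.424,.080,.02),tool(np.pi+.003),4)])
E
```

```text
t 15.03 p [0.4392 0.0723 0.0656] y-axis yaw 3.1152 tilt 0.0124 z-axis z -0.0034 F [-0.2 -0.1  0.4] w 0.0727
T [[1.16,0.42,0.19],[1.16,0.41,0.2],[1.17,0.41,0.19],[1.16,0.4,0.2]]
A [[-0.007,-0.001,0.003],[-0.007,-0.001,0.004],[-0.007,-0.001,0.003],[-0.007,0.0,0.004]]
end [0.424 0.08  0.02 ] max 1.17 0.007 4
```

View pics/c14s.png

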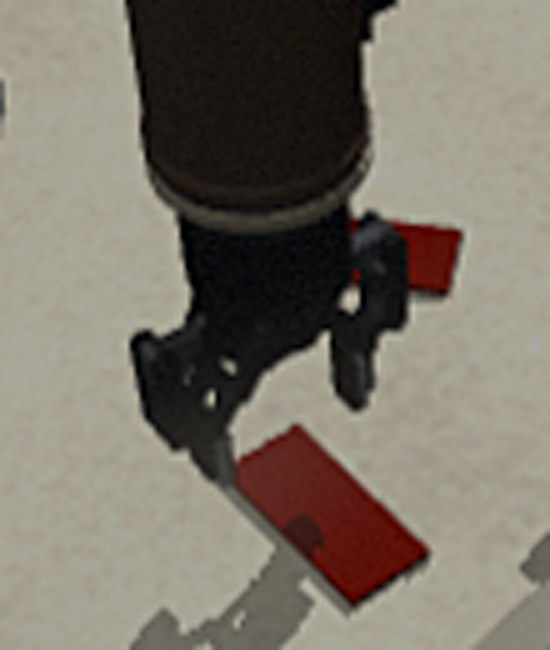

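Request:
drive_tool --translation '[[0.8,0.5,0.3],[0.8,0.45,0.25],[0.8,0.4,0.2],[0.6,0.2,0.1],[0.3,0,0],[0,0,0]]' --angular '[[-0.007,0,0.003],[-0.007,0,0.003],[-0.007,0,0.003],[-0.007,0,0.003],[0,0,0],[0,0,0]]' --grip 0.4

```text
t: 15.63
eef_pos: [0.4259, 0.0805, 0.0323]
ee_rot: [-0.5, 0.503, -0.499, -0.499]
ft_force: [0.2, -0.2, 0.6]
grip_width: 0.0599
```

```bash
python3 - <<'E'
from plan import *
st()
grab("15")
crop("scene","15",(200,150,300,240),7,"c15s.png")
rows([((.424,.080,.015),tool(np.pi+.003),3)])
E
```

```text
t 15.63 p [0.4259 0.0805 0.0323] y-axis yaw -3.1381 tilt 0.0055 z-axis z -0.0031 F [ 0.2 -0.2  0.6] w 0.0599
T [[0.59,0.08,-0.02],[0.6,0.08,-0.01],[0.59,0.07,-0.02]]
A [[0.0,-0.001,0.002],[0.0,-0.001,0.002],[0.0,-0.001,0.002]]
end [0.424 0.08  0.015] max 0.6 0.002 3
```

View pics/c15s.png

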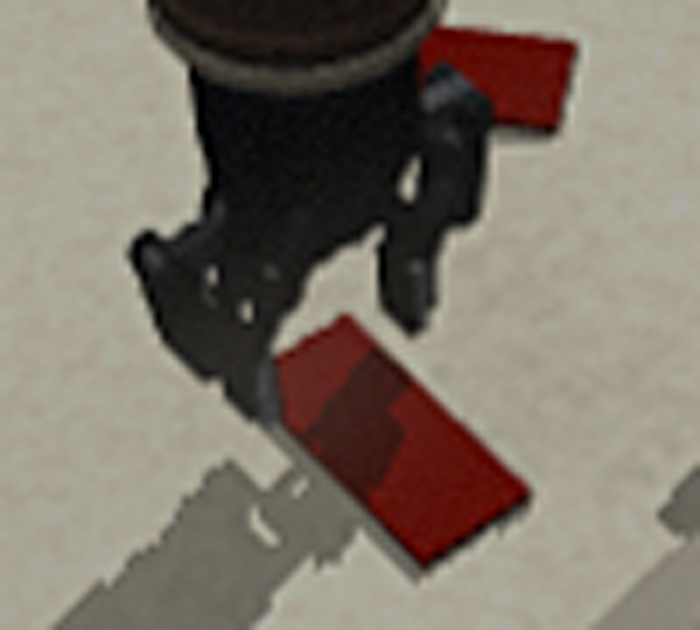

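Request:
drive_tool --translation '[[0.6,0.05,0],[0.6,0.05,0],[0.4,0,0],[0.2,0,0],[0,0,0]]' --angular '[[0,0,0.002],[0,0,0.002],[0,0,0.002],[0,0,0],[0,0,0]]'

```text
t: 16.15
eef_pos: [0.4265, 0.0805, 0.0139]
ee_rot: [-0.499, 0.502, -0.499, -0.5]
ft_force: [-2.6, 0.7, 23.7]
grip_width: 0.0599
```

```bash
python3 - <<'E'
from plan import *
st()
E
```

```text
t 16.15 p [0.4265 0.0805 0.0139] y-axis yaw -3.1388 tilt 0.0019 z-axis z -0.0027 F [-2.6  0.7 23.7] w 0.0599
```

Request:
drive_tool --translation '[[-0.3,0,0],[-0.1,0,0],[0,0,0]]' --angular '[[0,0,0],[0,0,0],[0,0,0]]'

```text
t: 16.4
eef_pos: [0.4265, 0.0804, 0.0176]
ee_rot: [-0.499, 0.502, -0.5, -0.5]
ft_force: [1.1, 0.2, -0.1]
grip_width: 0.0596
```

Request:
drive_tool --translation '[[0,0,0],[0,0,0],[0,0,0],[0,0,0],[0,0,0]]' --angular '[[0,0,0],[0,0,0],[0,0,0],[0,0,0],[0,0,0]]' --grip -0.5 --grip_force 50

```text
t: 16.82
eef_pos: [0.4266, 0.0804, 0.018]
ee_rot: [-0.499, 0.502, -0.499, -0.499]
ft_force: [0.1, -0.4, 1.2]
grip_width: 0.048
```

```bash
python3 - <<'E'
from plan import *
st()
grab("16")
crop("scene","16",(200,150,300,240),7,"c16s.png")
E
```

```text
t 16.82 p [0.4266 0.0804 0.018 ] y-axis yaw -3.1389 tilt 0.0023 z-axis z -0.0026 F [ 0.1 -0.4  1.2] w 0.048
```

View pics/c16s.png

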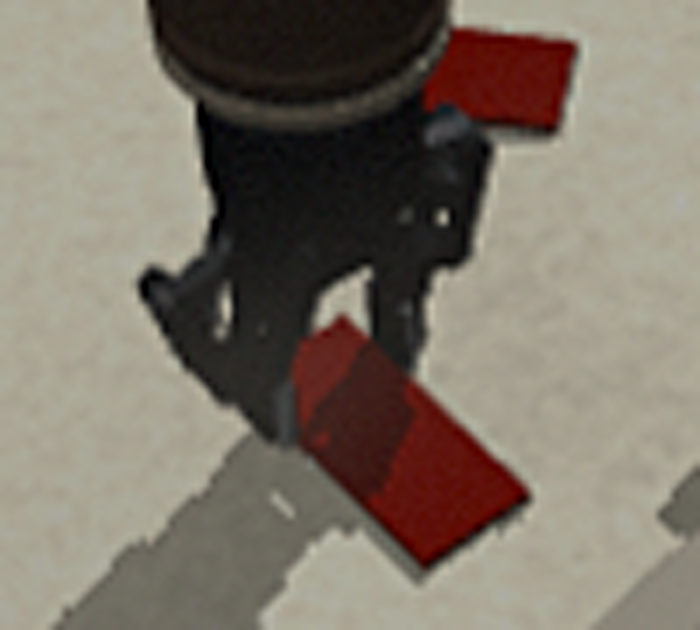

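```bash
cat >> plan.py <<'E'
FOOT=np.array([.6296,.0323,0])
def plate(xc,z,grip=-.0285,h=.018,y=0.):
    """plate centre at press x=xc,y ; bottom at z"""
    return FOOT+np.array([np.cos(PY),np.sin(PY),0])*(xc+grip)+np.array([-np.sin(PY),np.cos(PY),0])*y+[0,0,z+h], tool(np.pi+PY)
E
python3 - <<'E'
from plan import *
p,r=cur()
rows([(p+[0,0,.012],r,2),(*plate(-.105,.012),5),(*plate(-.105,.003),2)])
E
```

```text
T [[-0.6,0.0,0.0],[-0.6,0.0,0.0],[0.01,-1.42,-1.39],[0.0,-1.38,-1.44],[0.0,-1.33,-1.48],[0.01,-1.29,-1.52],[0.0,-1.23,-1.56],[0.45,0.0,0.0],[0.45,0.0,0.0]]
A [[0.0,0.0,0.0],[0.0,0.0,0.0],[-0.031,-0.001,0.0],[-0.032,0.0,0.001],[-0.031,-0.001,0.0],[-0.032,0.0,0.001],[-0.031,-0.001,0.0],[0.0,0.0,0.0],[0.0,0.0,0.0]]
end [0.4978 0.011  0.021 ] max 1.56 0.032 9
```

Request:
drive_tool --translation '[[-0.6,0,0],[-0.6,0,0],[0,-1.42,-1.39],[0,-1.38,-1.44],[0,-1.33,-1.48],[0,-1.29,-1.52],[0,-0.6,-0.8],[0,0,0]]' --angular '[[0,0,0],[0,0,0],[-0.031,0,0],[-0.032,0,0],[-0.031,0,0],[-0.032,0,0],[-0.028,0,0],[0,0,0]]'

```text
t: 17.58
eef_pos: [0.4926, 0.0154, 0.0343]
ee_rot: [-0.456, 0.541, -0.457, -0.539]
ft_force: [0.6, -0.2, -0.3]
grip_width: 0.048
```

```bash
python3 - <<'E'
from plan import *
st()
grab("17")
crop("scene","17",(200,160,340,300),5,"c17s.png")
rows([(*plate(-.105,.004),3)])
E
```

```text
t 17.58 p [0.4926 0.0154 0.0343] y-axis yaw -2.9754 tilt 0.0013 z-axis z -0.0035 F [ 0.6 -0.2 -0.3] w 0.048
T [[0.4,-0.2,-0.22],[0.4,-0.2,-0.21],[0.4,-0.21,-0.22]]
A [[0.001,-0.001,0.0],[0.002,-0.001,0.0],[0.001,-0.001,0.0]]
end [0.4978 0.011  0.022 ] max 0.4 0.002 3
```

View pics/c17s.png

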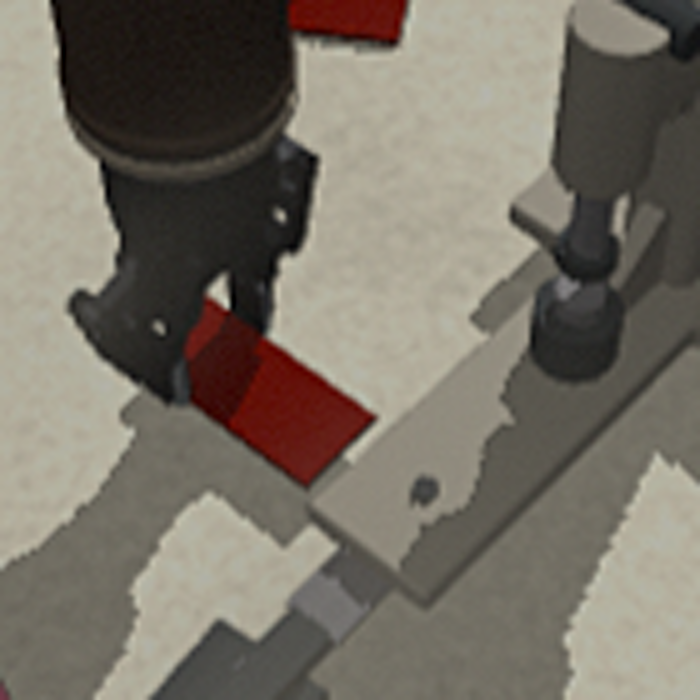

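Request:
drive_tool --translation '[[0.4,-0.2,-0.22],[0.4,-0.2,-0.21],[0.3,-0.15,-0.2],[0,0,0]]' --angular '[[0.001,-0.001,0],[0.001,-0.001,0],[0.001,-0.001,0],[0,0,0]]'

```text
t: 18.02
eef_pos: [0.4952, 0.0126, 0.0223]
ee_rot: [0.458, -0.538, 0.459, 0.539]
ft_force: [0.2, 0.5, -0.1]
grip_width: 0.0479
```

```bash
cat >> plan.py <<'E'
def platepts(grip=-.0285,h=.018):
    p,r=cur(); b=np.array([[.055,.025,.007],[.055,-.025,.007],[-.055,-.025,.007],[-.055,.025,.007]])
    # tool y = -plate x ; tool z = +plate y? (z=-bar y with bar x=-plate x -> z = plate y)
    return p+r.apply(np.c_[h-b[:,2],-(b[:,0]-grip),b[:,1]])
def pressgeo(foot=.012,dx=0,dy=0):
    a=(.007-foot)/.19
    P=np.array([[.035,-.04,.038],[-.035,-.04,.038],[-.035,.155,.038],[-.08,.155,.038],[-.08,.235,.038],[.08,.235,.038],[.08,.155,.038],[.035,.155,.038]])
    pv=np.array([0,.19,-.007]); Rm=R.from_euler("x",a).as_matrix()
    W=lambda Q:((np.array(Q)-pv)@Rm.T+pv+[0,0,.007])@R.from_euler("z",PY).as_matrix().T+[FOOT[0]+dx,FOOT[1]+dy,0]
    c=np.array([[.011*np.cos(t),.011*np.sin(t),0] for t in np.linspace(0,6.28,24)])
    h=np.array([[.004*np.cos(t),.004*np.sin(t),.038] for t in np.linspace(0,6.28,12)])
    return W(P),W(c),W(h)
E
python3 - <<'E'
from plan import *
st()
grab("18")
W,c,h=pressgeo()
pl=platepts();print(pl.round(4))
d=[(W,(255,255,0)),(c,(0,255,255)),(h,(255,0,255)),(pl,(0,255,0))]
crop("scene","18",(200,160,340,300),5,"c18s.png",d)
crop("top","18",(210,150,450,310),3.2,"c18t.png",d)
rows([(*plate(-.105,.004),1)])
E
```

```text
t 18.02 p [0.4952 0.0126 0.0223] y-axis yaw -2.9816 tilt -0.0023 z-axis z 0.0007 F [ 0.2  0.5 -0.1] w 0.0479
[[ 0.5734  0.0507  0.0114]
 [ 0.5813  0.0013  0.0114]
 [ 0.4728 -0.0162  0.0116]
 [ 0.4648  0.0332  0.0117]]
T [[0.06,-0.25,-0.21]]
A [[0.0,0.001,-0.002]]
end [0.4978 0.011  0.022 ] max 0.25 0.002 1
```

View pics/c18s.png

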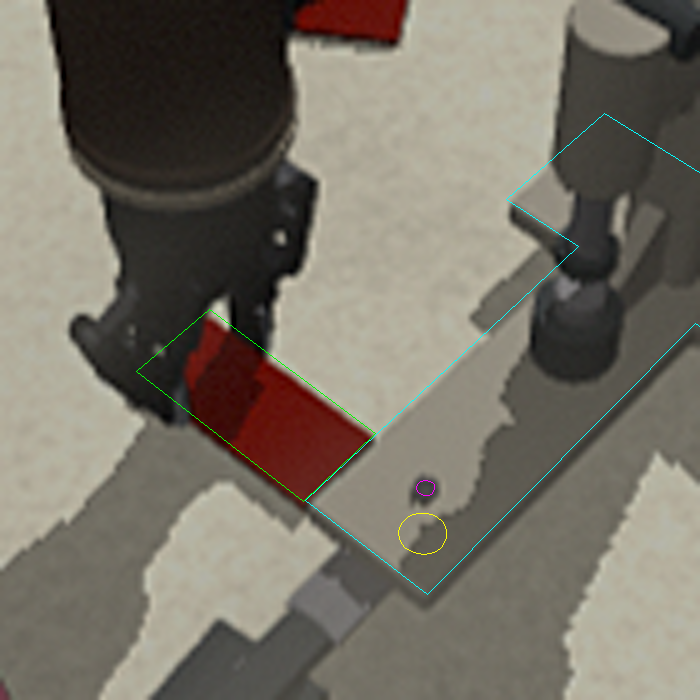

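View pics/c18t.png

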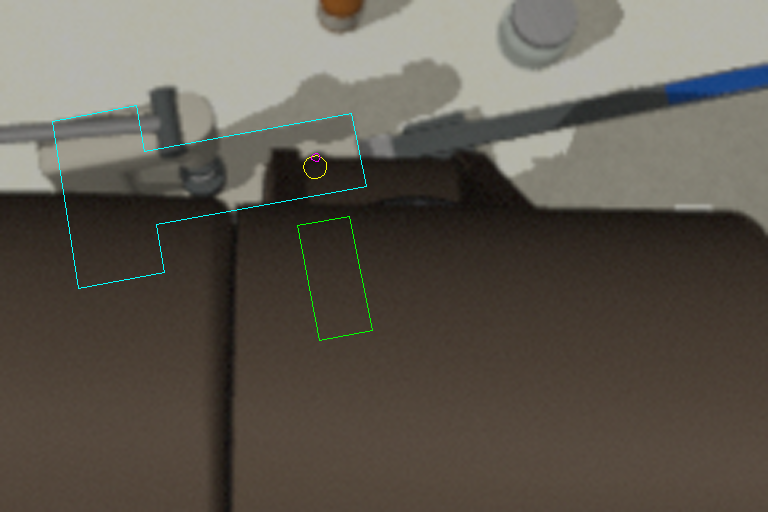

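```bash
python3 - <<'E'
from plan import *
rows([(*plate(-.100,.0015),2),(*plate(-.06,.0012),4),(*plate(-.026,.0012),4)])
E
```

```text
T [[0.15,-0.38,-0.11],[0.16,-0.37,-0.1],[0.01,-1.0,0.0],[0.0,-1.0,0.0],[0.01,-1.0,0.0],[0.01,-1.01,0.0],[0.0,-0.85,0.0],[0.0,-0.85,0.0],[0.0,-0.85,0.0],[-0.01,-0.85,0.0]]
A [[0.0,0.0,-0.001],[0.0,0.001,-0.001],[0.0,0.0,0.0],[0.0,0.0,0.0],[0.0,0.0,0.0],[0.0,0.0,0.0],[0.0,0.0,0.0],[0.0,0.0,0.0],[0.0,0.0,0.0],[0.0,0.0,0.0]]
end [0.5758 0.0236 0.0192] max 1.01 0.001 10
```

Request:
drive_tool --translation '[[0.15,-0.4,-0.1],[0.16,-0.4,-0.1],[0,-0.8,0],[0,-1.0,0],[0,-1.0,0],[0,-0.6,0],[0,0,0]]' --angular '[[0,0,-0.001],[0,0,-0.001],[0,0,0],[0,0,0],[0,0,0],[0,0,0],[0,0,0]]'

```text
t: 18.7
eef_pos: [0.5419, 0.0185, 0.0193]
ee_rot: [-0.459, 0.538, -0.458, -0.538]
ft_force: [0.6, 0.7, 0.2]
grip_width: 0.0484
```

```bash
python3 - <<'E'
from plan import *
st()
grab("19")
W,c,h=pressgeo(.010)
pl=platepts()
d=[(W,(255,255,0)),(c,(0,255,255)),(h,(255,0,255)),(pl,(0,255,0))]
crop("scene","19",(200,160,340,300),5,"c19s.png",d)
rows([(*plate(-.026,.0012),4)])
E
```

```text
t 18.7 p [0.5419 0.0185 0.0193] y-axis yaw -2.9813 tilt 0.0007 z-axis z 0.0005 F [0.6 0.7 0.2] w 0.0484
T [[0.0,-0.9,-0.01],[0.0,-0.9,-0.01],[-0.01,-0.89,-0.01],[0.0,-0.9,-0.01]]
A [[0.0,0.0,0.0],[0.0,0.0,0.0],[0.0,0.001,-0.001],[0.0,0.0,0.0]]
end [0.5758 0.0236 0.0192] max 0.9 0.001 4
```

View pics/c19s.png

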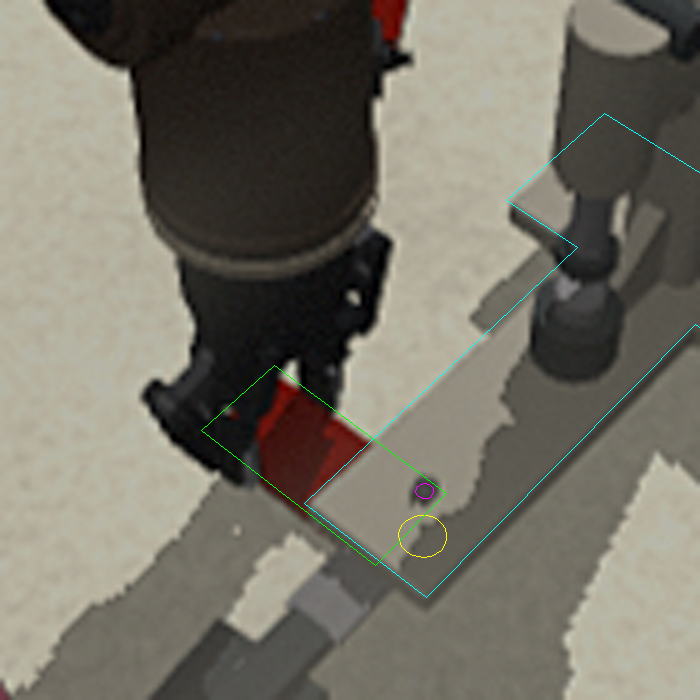

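Request:
drive_tool --translation '[[0,-0.6,0],[0,-0.8,0],[0,-0.8,0],[0,-0.8,0],[0,-0.4,0],[0,0,0]]' --angular '[[0,0,0],[0,0,0],[0,0,0],[0,0,0],[0,0,0],[0,0,0]]'

```text
t: 19.3
eef_pos: [0.5763, 0.0243, 0.0191]
ee_rot: [0.458, -0.538, 0.459, 0.539]
ft_force: [0.1, -0.0, -0.1]
grip_width: 0.0477
```

```bash
python3 - <<'E'
from plan import *
st()
grab("20")
W,c,h=pressgeo(.010)
pl=platepts()
d=[(W,(255,255,0)),(c,(0,255,255)),(h,(255,0,255)),(pl,(0,255,0))]
crop("scene","20",(200,160,340,300),5,"c20s.png",d)
rows([(*plate(-.026,.0),1)])
E
```

```text
t 19.3 p [0.5763 0.0243 0.0191] y-axis yaw -2.9815 tilt -0.0019 z-axis z 0.001 F [ 0.1 -0.  -0.1] w 0.0477
T [[0.1,-0.05,-0.07]]
A [[0.0,0.001,-0.003]]
end [0.5758 0.0236 0.018 ] max 0.1 0.003 1
```

View pics/c20s.png

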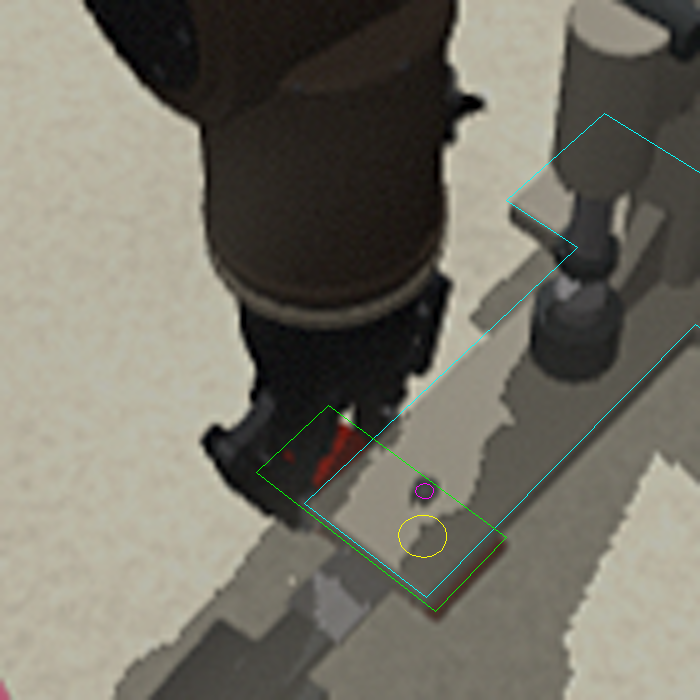

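Request:
drive_tool --translation '[[0.08,0,0],[0,0,0],[0,0,0]]' --angular '[[0,0,0],[0,0,0],[0,0,0]]'

```text
t: 19.65
eef_pos: [0.5745, 0.0241, 0.0181]
ee_rot: [0.458, -0.537, 0.459, 0.539]
ft_force: [0.6, 0.1, -0.0]
grip_width: 0.0481
```

Request:
drive_tool --translation '[[0,0,0],[0,0,0],[0,0,0],[0,0,0],[-0.8,0,0],[-1.5,0,0],[-2.0,0,0],[-2.5,0,0]]' --angular '[[0,0,0],[0,0,0],[0,0,0],[0,0,0],[0,0,0],[0,0,0],[0,0,0],[0,0,0]]' --grip 0.4

```text
t: 20.32
eef_pos: [0.5704, 0.0239, 0.0849]
ee_rot: [0.456, -0.535, 0.461, 0.542]
ft_force: [-0.4, 0.0, -0.6]
grip_width: 0.0598
```

```bash
python3 - <<'E'
from plan import *
st()
q=np.array([.6786,-.2427,.13])
p,r=cur()
rows([(p+[-.03,-.04,.05],r,3),((.62,-.22,.17),tool(1.9),11),(q,tool(1.742,-.015),4)])
E
```

```text
t 20.32 p [0.5704 0.0239 0.0849] y-axis yaw -2.9817 tilt -0.013 z-axis z 0.0029 F [-0.4  0.  -0.6] w 0.0598
T [[-1.65,1.22,-1.15],[-1.66,1.22,-1.15],[-1.65,1.22,-1.16],[-0.33,-0.41,-1.94],[-0.33,-0.66,-1.88],[-0.34,-0.89,-1.77],[-0.33,-1.11,-1.65],[-0.33,-1.32,-1.49],[-0.33,-1.49,-1.32],[-0.32,-1.65,-1.11],[-0.33,-1.77,-0.9],[-0.33,-1.88,-0.66],[-0.32,-1.94,-0.42],[-0.32,-1.98,-0.17],[1.0,-1.02,1.2],[1.0,-0.96,1.25],[0.99,-0.92,1.27],[0.99,-0.87,1.32]]
A [[0.0,0.0,0.0],[0.0,0.0,0.0],[0.0,0.0,0.0],[0.127,-0.001,-0.001],[0.128,0.0,-0.001],[0.127,-0.001,-0.002],[0.128,0.0,-0.001],[0.127,-0.001,-0.001],[0.127,-0.001,-0.001],[0.128,0.0,-0.001],[0.127,-0.001,-0.001],[0.128,0.0,-0.002],[0.127,-0.001,-0.001],[0.127,-0.001,-0.001],[0.04,0.0,0.004],[0.039,0.0,0.004],[0.04,0.0,0.003],[0.039,-0.001,0.004]]
end [ 0.6786 -0.2427  0.13  ] max 1.98 0.128 18
```

```bash
python3 - <<'E'
from plan import *
st()
q=np.array([.6786,-.2427,.13])
p,r=cur()
rows([(p+[-.03,-.04,.05],r,3),((.62,-.22,.17),tool(1.9),13),(q,tool(1.742,-.015),4)])
E
```

```text
t 20.32 p [0.5704 0.0239 0.0849] y-axis yaw -2.9817 tilt -0.013 z-axis z 0.0029 F [-0.4  0.  -0.6] w 0.0598
T [[-1.65,1.22,-1.15],[-1.66,1.22,-1.15],[-1.65,1.22,-1.16],[-0.28,-0.35,-1.64],[-0.28,-0.53,-1.6],[-0.28,-0.69,-1.53],[-0.28,-0.86,-1.45],[-0.28,-1.01,-1.35],[-0.28,-1.14,-1.23],[-0.28,-1.27,-1.1],[-0.28,-1.39,-0.95],[-0.28,-1.48,-0.8],[-0.27,-1.56,-0.64],[-0.28,-1.61,-0.47],[-0.27,-1.66,-0.29],[-0.28,-1.68,-0.11],[1.01,-1.01,1.21],[0.99,-0.97,1.24],[1.0,-0.92,1.28],[0.99,-0.87,1.31]]
A [[0.0,0.0,0.0],[0.0,0.0,0.0],[0.0,0.0,0.0],[0.108,-0.001,-0.001],[0.108,0.0,-0.001],[0.107,-0.001,-0.001],[0.108,0.0,-0.001],[0.108,-0.001,-0.001],[0.108,0.0,-0.001],[0.108,-0.001,-0.001],[0.107,0.0,-0.001],[0.108,-0.001,-0.001],[0.108,0.0,-0.001],[0.108,-0.001,-0.001],[0.108,0.0,-0.001],[0.107,-0.001,-0.001],[0.04,0.0,0.004],[0.039,0.0,0.003],[0.04,-0.001,0.004],[0.039,0.0,0.004]]
end [ 0.6786 -0.2427  0.13  ] max 1.68 0.108 20
```

Request:
drive_tool --translation '[[-1.65,1.2,-1.15],[-1.65,1.2,-1.15],[-1.65,1.2,-1.15],[-0.28,-0.35,-1.64],[-0.28,-0.53,-1.6],[-0.28,-0.7,-1.53],[-0.28,-0.86,-1.45],[-0.28,-1.0,-1.35],[-0.28,-1.14,-1.23],[-0.28,-1.27,-1.1],[-0.28,-1.4,-0.95],[-0.28,-1.48,-0.8],[-0.28,-1.56,-0.64],[-0.28,-1.6,-0.47],[-0.28,-1.66,-0.29],[-0.28,-1.68,-0.1],[0.8,-0.6,0.8],[0.5,-0.3,0.5],[0,0,0]]' --angular '[[0,0,0],[0,0,0],[0,0,0],[0.108,0,-0.001],[0.108,0,-0.001],[0.108,0,-0.001],[0.108,0,-0.001],[0.108,0,-0.001],[0.108,0,-0.001],[0.108,0,-0.001],[0.108,0,-0.001],[0.108,0,-0.001],[0.108,0,-0.001],[0.108,0,-0.001],[0.108,0,-0.001],[0.108,0,-0.001],[0.04,0,0.004],[0.03,0,0.004],[0,0,0]]' --grip 0.1

```text
t: 21.9
eef_pos: [0.6327, -0.2396, 0.1822]
ee_rot: [0.707, -0.065, 0.701, 0.064]
ft_force: [-0.0, 0.6, 0.1]
grip_width: 0.047
```

```bash
python3 - <<'E'
from plan import *
st()
grab("21")
W,c,h=pressgeo(.010)
d=[(W,(255,255,0)),(c,(0,255,255)),(h,(255,0,255))]
crop("scene","21",(200,160,340,300),5,"c21s.png")
crop("scene","21",(120,220,320,380),3.9,"c21w.png")
crop("top","21",(230,130,480,310),3.2,"c21t.png")
E
```

```text
t 21.9 p [ 0.6327 -0.2396  0.1822] y-axis yaw 1.7535 tilt 0.0028 z-axis z 0.0091 F [-0.   0.6  0.1] w 0.047
```

View pics/c21s.png

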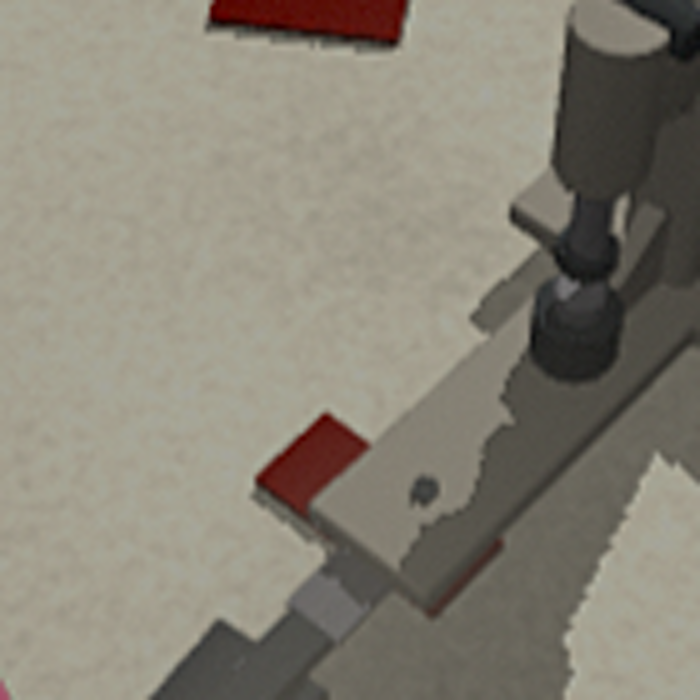

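View pics/c21w.png

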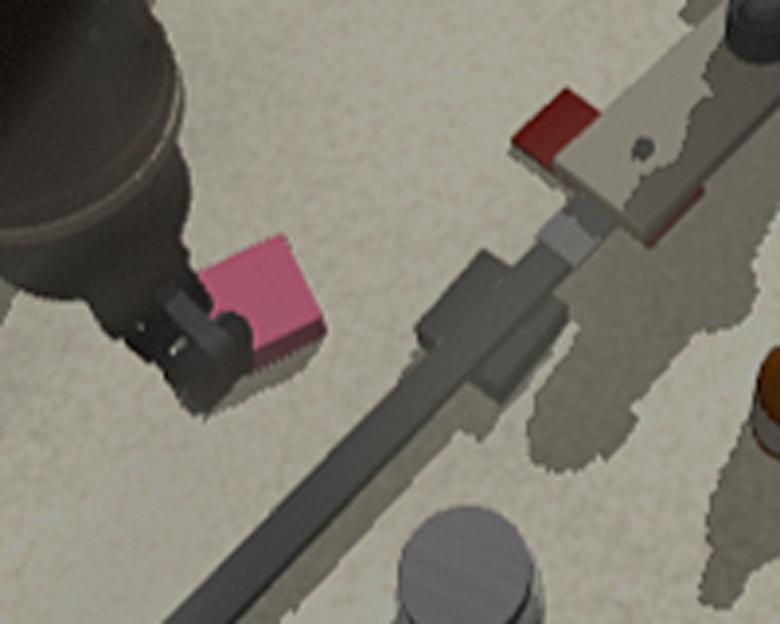

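View pics/c21t.png

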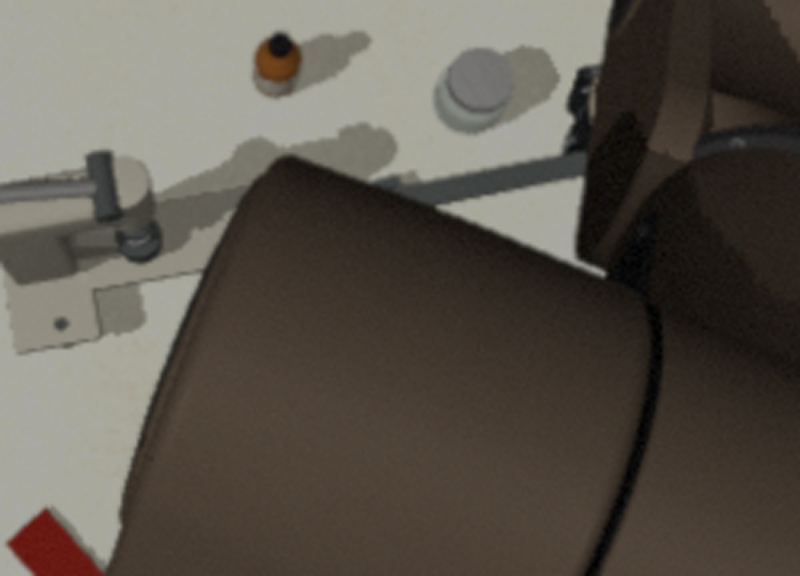

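```bash
python3 - <<'E'
from plan import *
q=np.array([.6790,-.2426,.046]); r=tool(1.741,-.0185)
a=r.apply([1,0,0])
rows([(q-a*.06,r,6),(q,r,5)])
E
```

```text
T [[1.28,-0.22,0.75],[1.29,-0.22,0.75],[1.28,-0.23,0.75],[1.27,-0.23,0.75],[1.28,-0.23,0.76],[1.27,-0.23,0.76],[1.2,0.0,0.0],[1.2,0.0,0.0],[1.2,0.0,0.0],[1.2,0.0,0.0],[1.2,0.0,0.0]]
A [[0.003,0.001,0.004],[0.002,0.002,0.003],[0.003,0.001,0.004],[0.003,0.002,0.003],[0.002,0.001,0.004],[0.003,0.002,0.003],[0.0,0.0,0.0],[0.0,0.0,0.0],[0.0,0.0,0.0],[0.0,0.0,0.0],[0.0,0.0,0.0]]
end [ 0.679  -0.2426  0.046 ] max 1.29 0.004 11
```

Request:
drive_tool --translation '[[1.0,-0.22,0.75],[1.3,-0.22,0.75],[1.3,-0.22,0.75],[1.2,-0.22,0.75],[1.0,-0.22,0.75],[0.5,0,0.5],[0,0,0]]' --angular '[[0.003,0.001,0.004],[0.003,0.002,0.003],[0.003,0.001,0.004],[0.003,0.002,0.003],[0.003,0.001,0.004],[0.003,0.002,0.003],[0,0,0]]'

```text
t: 22.58
eef_pos: [0.6795, -0.2394, 0.1128]
ee_rot: [0.703, -0.054, 0.706, 0.068]
ft_force: [-0.8, 0.2, -0.1]
grip_width: 0.0466
```

```bash
python3 - <<'E'
from plan import *
st()
q=np.array([.6790,-.2426,.046]); r=tool(1.741,-.0185)
a=r.apply([1,0,0])
rows([(q-a*.05,r,2),(q,r,5)])
E
```

```text
t 22.58 p [ 0.6795 -0.2394  0.1128] y-axis yaw 1.7436 tilt -0.0212 z-axis z -0.0024 F [-0.8  0.2 -0.1] w 0.0466
T [[0.84,-0.22,-0.05],[0.84,-0.21,-0.05],[1.0,0.0,0.0],[1.0,0.0,0.0],[1.0,0.0,0.0],[1.0,0.0,0.0],[1.0,0.0,0.0]]
A [[0.001,-0.001,-0.001],[0.002,-0.001,-0.002],[0.0,0.0,0.0],[0.0,0.0,0.0],[0.0,0.0,0.0],[0.0,0.0,0.0],[0.0,0.0,0.0]]
end [ 0.679  -0.2426  0.046 ] max 1.0 0.002 7
```

Request:
drive_tool --translation '[[0.85,-0.2,-0.05],[0.85,-0.1,-0.05],[1.0,0,0],[1.0,0,0],[1.0,0,0],[0.8,0,0],[0.5,0,0],[0.2,0,0],[0,0,0]]' --angular '[[0,0,0],[0,0,0],[0,0,0],[0,0,0],[0,0,0],[0,0,0],[0,0,0],[0,0,0],[0,0,0]]'

```text
t: 23.33
eef_pos: [0.6772, -0.2411, 0.0433]
ee_rot: [0.702, -0.054, 0.707, 0.069]
ft_force: [-0.1, -0.5, -0.3]
grip_width: 0.0473
```

```bash
python3 - <<'E'
from plan import *
st()
grab("22")
crop("scene","22",(120,220,320,380),3.9,"c22w.png")
E
```

```text
t 23.33 p [ 0.6772 -0.2411  0.0433] y-axis yaw 1.7441 tilt -0.0221 z-axis z -0.0041 F [-0.1 -0.5 -0.3] w 0.0473
```

View pics/c22w.png

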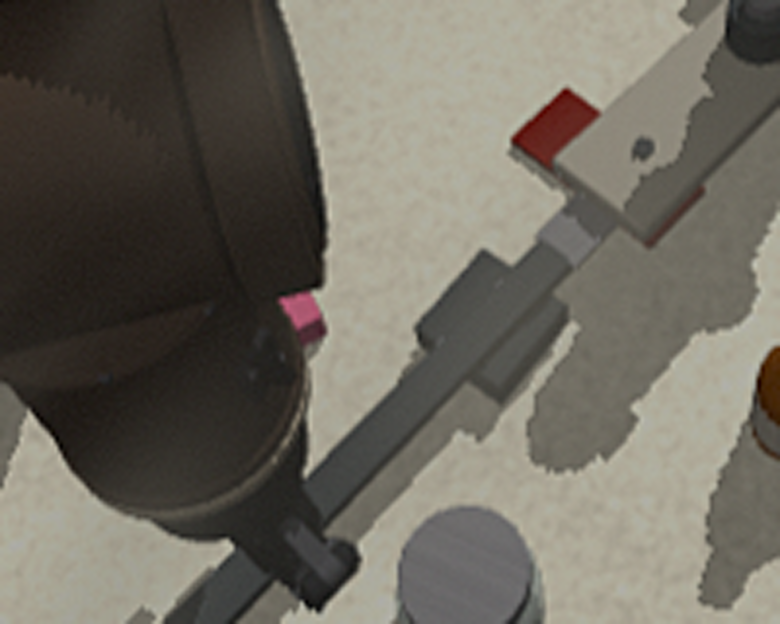

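Request:
drive_tool --translation '[[-0.2,0,0.1],[0,0,0]]' --angular '[[0,0,0],[0,0,0]]'

```text
t: 23.6
eef_pos: [0.6793, -0.2413, 0.0472]
ee_rot: [0.703, -0.054, 0.706, 0.069]
ft_force: [-0.6, -0.5, 0.5]
grip_width: 0.0471
```

Request:
drive_tool --translation '[[0,0,0],[0,0,0],[0,0,0],[0,0,0],[0,0,0],[0,0,0]]' --angular '[[0,0,0],[0,0,0],[0,0,0],[0,0,0],[0,0,0],[0,0,0]]' --grip -1 --grip_force 110

```text
t: 24.1
eef_pos: [0.6795, -0.2416, 0.0491]
ee_rot: [0.703, -0.054, 0.705, 0.068]
ft_force: [-0.3, -0.4, 0.2]
grip_width: 0.0201
```

```bash
python3 - <<'E'
from plan import *
st()
E
```

```text
t 24.1 p [ 0.6795 -0.2416  0.0491] y-axis yaw 1.7446 tilt -0.02 z-axis z -0.0013 F [-0.3 -0.4  0.2] w 0.0201
```

Request:
drive_tool --translation '[[0,0,0],[0,0,0],[0,0,0],[0.3,0,0],[0.15,0,0],[0,0,0],[0,0,0]]' --angular '[[0,0,0],[0,0,0],[0,0,0],[0,0,0],[0,0,0],[0,0,0],[0,0,0]]' --grip -0.2

```text
t: 24.68
eef_pos: [0.68, -0.2415, 0.0438]
ee_rot: [0.704, -0.054, 0.705, 0.068]
ft_force: [0.4, 0.6, -0.9]
grip_width: 0.0342
```

```bash
python3 - <<'E'
from plan import *
st()
E
```

```text
t 24.68 p [ 0.68   -0.2415  0.0438] y-axis yaw 1.7442 tilt -0.0197 z-axis z -0.0004 F [ 0.4  0.6 -0.9] w 0.0342
```

Request:
drive_tool --translation '[[0,0,0],[0,0,0],[0,0,0],[0,0,0],[0,0,0]]' --angular '[[0,0,0],[0,0,0],[0,0,0],[0,0,0],[0,0,0]]' --grip -1 --grip_force 110

```text
t: 25.1
eef_pos: [0.6796, -0.2415, 0.044]
ee_rot: [0.703, -0.054, 0.705, 0.068]
ft_force: [-1.5, -0.5, 1.4]
grip_width: 0.0206
```

```bash
python3 - <<'E'
from plan import *
st()
p,r=cur()
# rotate about block near edge: in tool frame edge at y=+.196ish, x=.020
g=-.037;xc=.152
def pose(a,d,tilt0=-.0197,h=.0198,slide=0.0):
    u=-EV*np.cos(a)-ZV*np.sin(a); n=-EV*np.sin(a)+ZV*np.cos(a)
    C=NOSE+.0505*EV+(.024+d)*ZV
    return C+u*(g-xc-slide)+n*h, tool(1.744,a-.0197)
print(pose(0,0)[0].round(4),p.round(4))
off=p-pose(0,0)[0]
w=[]
for a in(.05,.1,.15,.2,.25,.3,.35,.4):
    q,R_=pose(a,.0015); w.append((q+off,R_,2))
rows(w)
E
```

```text
t 25.1 p [ 0.6796 -0.2415  0.044 ] y-axis yaw 1.7448 tilt -0.0199 z-axis z -0.0011 F [-1.5 -0.5  1.4] w 0.0206
[ 0.6742 -0.2434  0.0438] [ 0.6796 -0.2415  0.044 ]
T [[-0.54,0.07,0.0],[-0.55,0.06,0.0],[-0.47,0.07,0.0],[-0.47,0.06,0.0],[-0.47,0.07,0.0],[-0.47,0.06,0.01],[-0.47,0.07,0.0],[-0.47,0.06,0.0],[-0.47,0.07,0.0],[-0.48,0.06,0.0],[-0.47,0.07,0.01],[-0.47,0.06,0.0],[-0.47,0.07,0.0],[-0.47,0.06,0.0],[-0.47,0.07,0.01],[-0.47,0.06,0.0]]
A [[0.0,-0.001,-0.025],[0.001,0.0,-0.025],[0.0,0.0,-0.025],[0.0,0.0,-0.025],[0.0,0.0,-0.025],[0.0,0.0,-0.025],[0.0,0.0,-0.025],[0.0,0.0,-0.025],[0.0,0.0,-0.025],[0.0,0.0,-0.025],[0.0,0.0,-0.025],[0.0,0.0,-0.025],[0.0,0.0,-0.025],[0.0,0.0,-0.025],[0.0,0.0,-0.025],[0.0,0.0,-0.025]]
end [ 0.676  -0.2192  0.1175] max 0.55 0.025 16
```

Request:
drive_tool --translation '[[-0.35,0.05,0],[-0.45,0.05,0],[-0.47,0.06,0],[-0.47,0.06,0],[-0.47,0.06,0],[-0.47,0.06,0],[-0.2,0,0],[0,0,0]]' --angular '[[0,0,-0.02],[0,0,-0.025],[0,0,-0.025],[0,0,-0.025],[0,0,-0.025],[0,0,-0.025],[0,0,-0.015],[0,0,0]]'

```text
t: 25.77
eef_pos: [0.6773, -0.2357, 0.0709]
ee_rot: [0.706, -0.111, 0.699, 0.01]
ft_force: [0.9, -1.1, -5.3]
grip_width: 0.0208
```

```bash
python3 - <<'E'
from plan import *
st()
grab("23")
crop("scene","23",(200,180,340,300),5.5,"c23.png")
E
```

```text
t 25.77 p [ 0.6773 -0.2357  0.0709] y-axis yaw 1.7428 tilt 0.1438 z-axis z -0.0032 F [ 0.9 -1.1 -5.3] w 0.0208
```

View pics/c23.png

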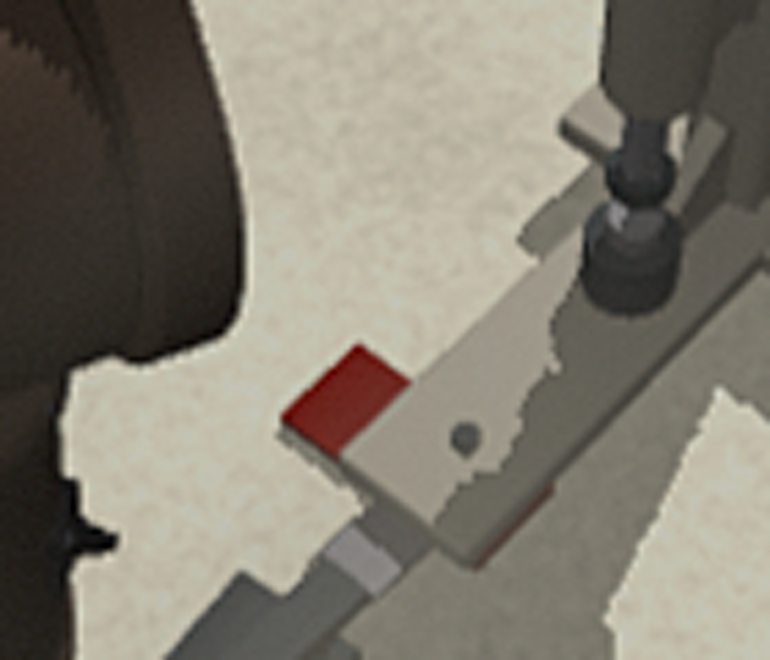

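Request:
drive_tool --translation '[[-0.47,0.06,0],[-0.47,0.06,0],[-0.47,0.06,0],[-0.3,0.03,0],[0,0,0]]' --angular '[[0,0,-0.025],[0,0,-0.025],[0,0,-0.025],[0,0,-0.015],[0,0,0]]'

```text
t: 26.28
eef_pos: [0.6754, -0.2316, 0.0847]
ee_rot: [0.705, -0.14, 0.695, -0.022]
ft_force: [0.5, -0.8, -4.5]
grip_width: 0.0209
```

```bash
python3 - <<'E'
from plan import *
st()
grab("24")
crop("scene","24",(200,180,340,300),5.5,"c24.png")
E
```

```text
t 26.28 p [ 0.6754 -0.2316  0.0847] y-axis yaw 1.7386 tilt 0.23 z-axis z -0.0052 F [ 0.5 -0.8 -4.5] w 0.0209
```

View pics/c24.png

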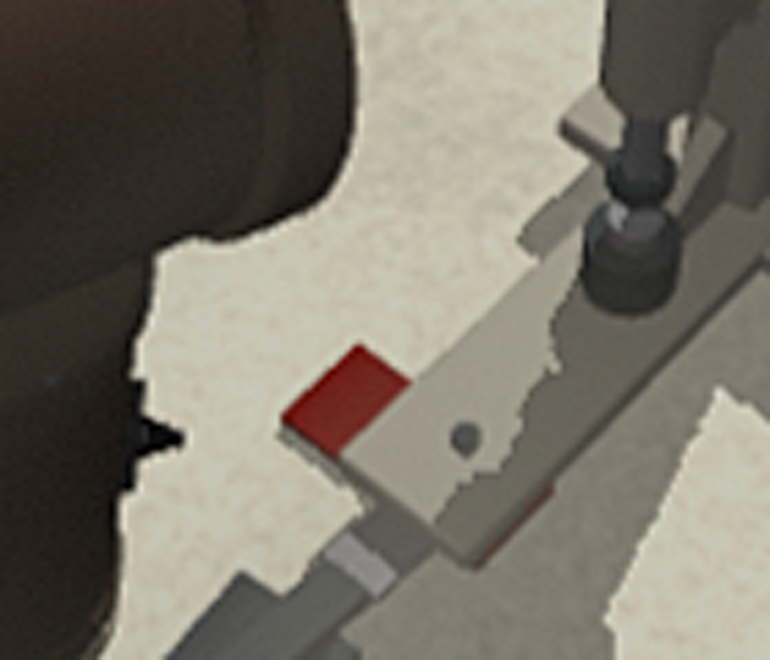

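Request:
drive_tool --translation '[[-0.25,0,0],[0,-0.4,0],[-0.05,-0.8,0],[-0.05,-0.8,0],[-0.05,-0.6,0],[0,0,0]]' --angular '[[0,0,0],[0,0,0],[0,0,0],[0,0,0],[0,0,0],[0,0,0]]'

```text
t: 26.88
eef_pos: [0.6784, -0.2593, 0.0929]
ee_rot: [0.704, -0.137, 0.697, -0.021]
ft_force: [-0.7, 1.0, -6.4]
grip_width: 0.0208
```

```bash
python3 - <<'E'
from plan import *
st()
grab("25")
crop("scene","25",(190,190,330,310),5.5,"c25.png")
E
```

```text
t 26.88 p [ 0.6784 -0.2593  0.0929] y-axis yaw 1.7376 tilt 0.2245 z-axis z -0.0083 F [-0.7  1.  -6.4] w 0.0208
```

View pics/c25.png

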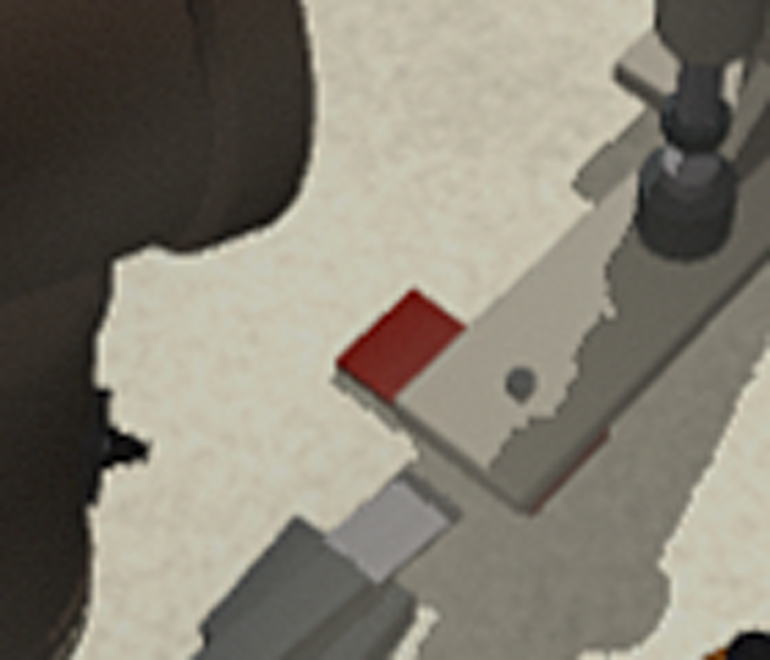

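Request:
drive_tool --translation '[[-0.3,-0.8,0],[-0.5,-1.2,0],[-0.8,-1.2,0],[-1.2,-1.2,0],[-1.5,-1.0,0],[-1.5,-0.6,0],[-1.0,0,0],[0,0,0]]' --angular '[[0,0,0],[0,0,0],[0,0,0.01],[0,0,0.02],[0,0,0.02],[0,0,0.02],[0,0,0.02],[0,0,0]]'

```text
t: 27.65
eef_pos: [0.6861, -0.3092, 0.1772]
ee_rot: [0.703, -0.106, 0.703, 0.014]
ft_force: [0.8, -0.6, -8.0]
grip_width: 0.0206
```

```bash
python3 - <<'E'
from plan import *
st()
grab("26")
crop("scene","26",(40,130,340,360),2.6,"c26.png")
p,r=cur()
rows([((.60,-.32,.15),tool(1.68,.05),5),((.44,-.305,.11),tool(1.635,-.02),8),((.44,-.305,.035),tool(1.635,-.02),5)])
E
```

```text
t 27.65 p [ 0.6861 -0.3092  0.1772] y-axis yaw 1.741 tilt 0.1296 z-axis z -0.0109 F [ 0.8 -0.6 -8. ] w 0.0206
T [[0.51,0.12,-1.71],[0.51,0.1,-1.72],[0.5,0.07,-1.72],[0.51,0.04,-1.72],[0.5,0.01,-1.72],[0.48,0.42,-1.96],[0.48,0.42,-1.97],[0.49,0.4,-1.97],[0.49,0.38,-1.98],[0.5,0.37,-1.97],[0.49,0.35,-1.98],[0.5,0.34,-1.98],[0.51,0.32,-1.99],[1.5,-0.03,0.0],[1.5,-0.03,0.0],[1.49,-0.03,0.0],[1.5,-0.03,0.0],[1.5,-0.03,0.0]]
A [[0.012,-0.001,0.016],[0.012,-0.002,0.016],[0.012,-0.001,0.016],[0.013,-0.002,0.016],[0.012,-0.001,0.016],[0.005,0.0,0.009],[0.006,0.0,0.009],[0.005,0.0,0.009],[0.006,0.0,0.008],[0.006,0.0,0.009],[0.005,0.0,0.009],[0.006,0.0,0.009],[0.006,0.0,0.008],[0.0,0.0,0.0],[0.0,0.0,0.0],[0.0,0.0,0.0],[0.0,0.0,0.0],[0.0,0.0,0.0]]
end [ 0.44  -0.305  0.035] max 1.99 0.016 18
```

View pics/c26.png

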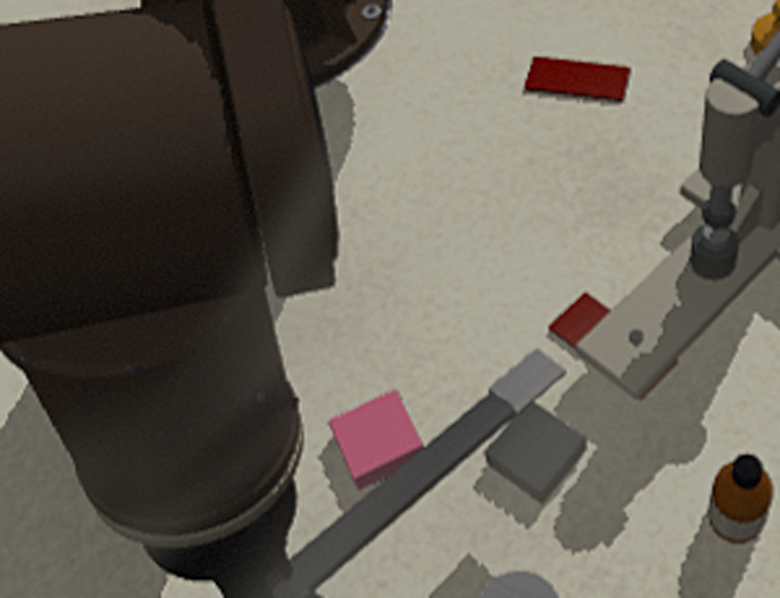

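Request:
drive_tool --translation '[[0.3,0.1,-1.2],[0.3,0.1,-1.7],[0.4,0.1,-1.72],[0.5,0,-1.72],[0.5,0,-1.72],[0.5,0.42,-1.96],[0.5,0.42,-1.97],[0.5,0.4,-1.97],[0.5,0.4,-1.98],[0.5,0.37,-1.97],[0.5,0.35,-1.98],[0.5,0.3,-1.9],[0.5,0.3,-1.0],[0,0,0]]' --angular '[[0.012,-0.001,0.016],[0.012,-0.001,0.016],[0.012,-0.002,0.016],[0.012,-0.002,0.016],[0.012,-0.002,0.016],[0.006,0,0.009],[0.006,0,0.009],[0.006,0,0.009],[0.006,0,0.009],[0.006,0,0.009],[0.006,0,0.009],[0.006,0,0.009],[0.006,0,0.009],[0,0,0]]'

```text
t: 28.92
eef_pos: [0.4333, -0.294, 0.1001]
ee_rot: [0.701, -0.01, 0.713, 0.034]
ft_force: [-0.1, 0.5, -9.6]
grip_width: 0.0207
```

```bash
python3 - <<'E'
from plan import *
st()
grab("27")
crop("scene","27",(10,170,310,380),2.6,"c27.png")
rows([((.44,-.305,.035),tool(1.635,-.02),8)])
E
```

```text
t 28.92 p [ 0.4333 -0.294   0.1001] y-axis yaw 1.6337 tilt -0.0345 z-axis z -0.0157 F [-0.1  0.5 -9.6] w 0.0207
T [[0.82,-0.15,0.05],[0.82,-0.15,0.06],[0.82,-0.15,0.05],[0.82,-0.15,0.05],[0.82,-0.15,0.04],[0.83,-0.14,0.05],[0.82,-0.15,0.05],[0.82,-0.14,0.04]]
A [[0.0,-0.002,-0.002],[0.0,-0.001,-0.001],[0.0,-0.002,-0.002],[0.0,-0.002,-0.001],[0.0,-0.001,-0.002],[0.0,-0.002,-0.001],[-0.001,-0.002,-0.002],[0.0,-0.001,-0.001]]
end [ 0.44  -0.305  0.035] max 0.83 0.002 8
```

View pics/c27.png

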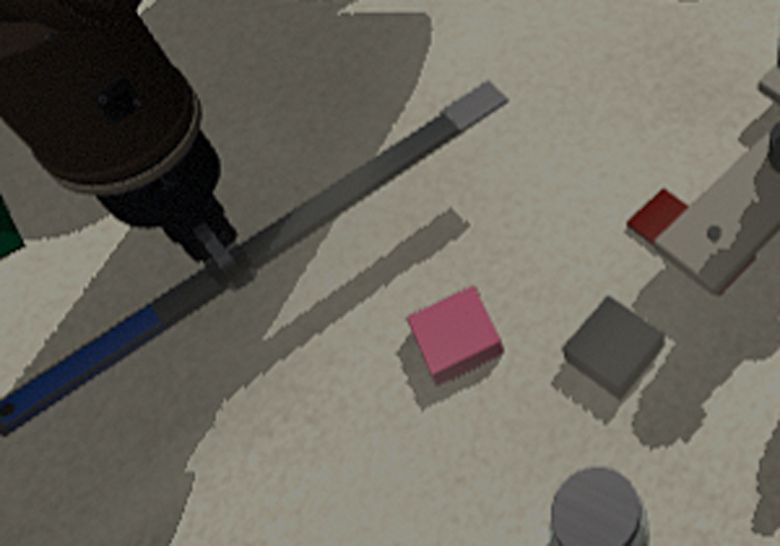

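Request:
drive_tool --translation '[[0.8,-0.15,0.05],[1.0,-0.15,0.05],[1.0,-0.15,0.05],[1.0,-0.15,0.05],[1.0,-0.15,0.05],[0.8,-0.1,0],[0.4,0,0],[0.1,0,0],[0,0,0]]' --angular '[[0,-0.002,-0.002],[0,-0.002,-0.002],[0,-0.002,-0.002],[0,-0.002,-0.002],[0,-0.002,-0.002],[0,-0.002,-0.002],[0,0,0],[0,0,0],[0,0,0]]'

```text
t: 29.77
eef_pos: [0.4457, -0.3043, 0.0331]
ee_rot: [0.708, -0.02, 0.705, 0.029]
ft_force: [0.1, -0.6, -8.1]
grip_width: 0.0209
```

```bash
python3 - <<'E'
from plan import *
st()
grab("28")
crop("scene","28",(10,170,310,380),2.6,"c28.png")
E
```

```text
t 29.77 p [ 0.4457 -0.3043  0.0331] y-axis yaw 1.6399 tilt -0.0126 z-axis z 0.005 F [ 0.1 -0.6 -8.1] w 0.0209
```

View pics/c28.png

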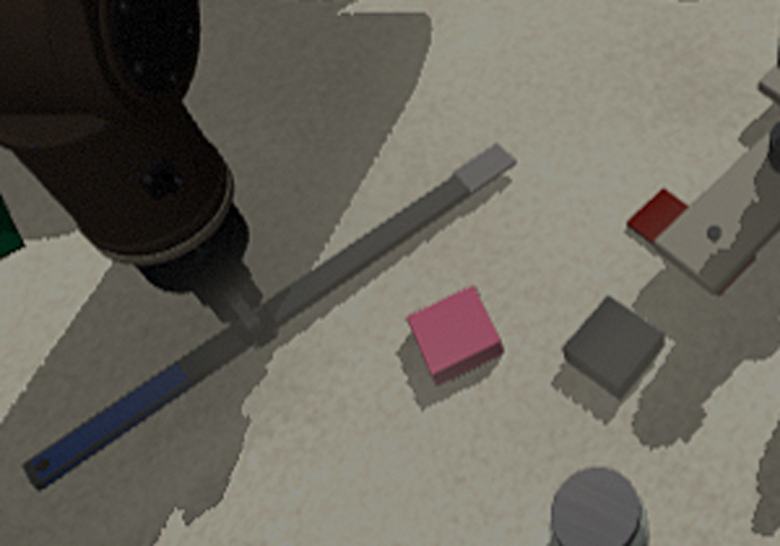

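Request:
drive_tool --translation '[[0.4,0,0],[0.4,0,0],[0.3,0,0],[0.1,0,0],[0,0,0]]' --angular '[[0,0,0],[0,0,0],[0,0,0],[0,0,0],[0,0,0]]'

```text
t: 30.28
eef_pos: [0.4469, -0.3051, 0.0221]
ee_rot: [0.709, -0.021, 0.704, 0.028]
ft_force: [-0.1, -0.8, -8.0]
grip_width: 0.0207
```

```bash
python3 - <<'E'
from plan import *
st()
E
```

```text
t 30.28 p [ 0.4469 -0.3051  0.0221] y-axis yaw 1.6398 tilt -0.01 z-axis z 0.0079 F [-0.1 -0.8 -8. ] w 0.0207
```

Request:
drive_tool --translation '[[0.2,0,0],[0.1,0,0],[0,0,0],[0,0,0]]' --angular '[[0,0,0],[0,0,0],[0,0,0],[0,0,0]]'

```text
t: 30.62
eef_pos: [0.447, -0.3051, 0.0197]
ee_rot: [0.709, -0.021, 0.704, 0.028]
ft_force: [0.0, 0.6, -6.4]
grip_width: 0.0208
```

```bash
python3 - <<'E'
from plan import *
st()
E
```

```text
t 30.62 p [ 0.447  -0.3051  0.0197] y-axis yaw 1.6397 tilt -0.0098 z-axis z 0.0082 F [ 0.   0.6 -6.4] w 0.0208
```

Request:
drive_tool --translation '[[0,0,0],[0,0,0],[0,0,0],[0,0,0],[0,0,0],[-1.0,0,0],[-2.0,0,0],[-3.0,0,0],[-3.5,0,-1.0],[-3.5,0,-1.0],[-2.5,-2.0,-1.0],[-1.0,-2.5,0],[0,-2.0,0],[0,-1.0,0],[0,0,0]]' --angular '[[0,0,0],[0,0,0],[0,0,0],[0,0,0],[0,0,0],[0,0,0],[0,0,0],[0,0,0],[0,0,0],[0,0,0],[0,0,0],[0,0,0],[0,0,0],[0,0,0],[0,0,0]]' --grip 0.2

```text
t: 31.87
eef_pos: [0.4196, -0.3861, 0.1997]
ee_rot: [0.711, -0.023, 0.703, 0.027]
ft_force: [-0.9, 0.7, 0.8]
grip_width: 0.0513
```

```bash
python3 - <<'E'
from plan import *
st()
grab("29")
W,c,h=pressgeo(.007)
d=[(W,(255,255,0)),(c,(0,255,255)),(h,(255,0,255))]
crop("scene","29",(200,120,370,320),3,"c29s.png",d)
crop("scene","29",(0,120,390,410),2,"c29w.png")
crop("top","29",(170,120,500,310),2.4,"c29t.png")
crop("top","29",(220,150,370,240),5,"c29p.png",d)
E
```

```text
t 31.87 p [ 0.4196 -0.3861  0.1997] y-axis yaw 1.6415 tilt -0.0045 z-axis z 0.0112 F [-0.9  0.7  0.8] w 0.0513
```

View pics/c29s.png

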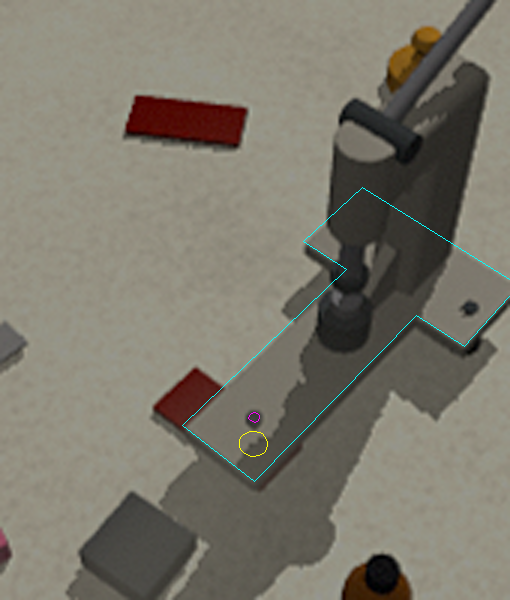

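View pics/c29w.png

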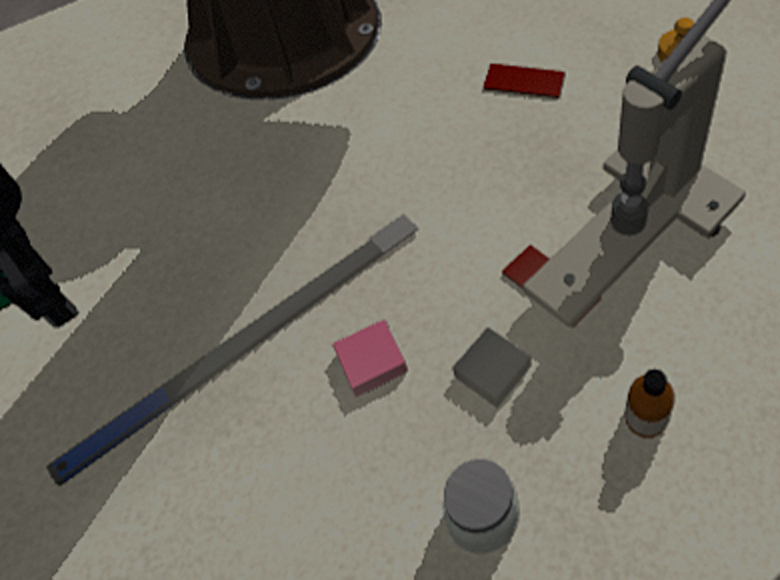

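View pics/c29t.png

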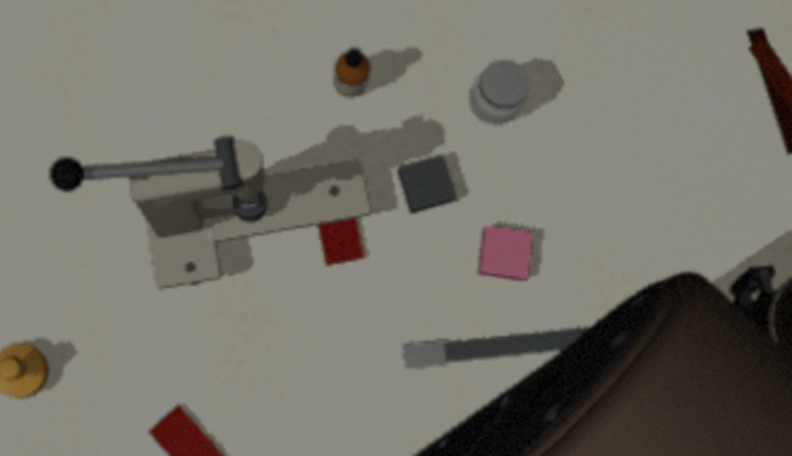

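View pics/c29p.png

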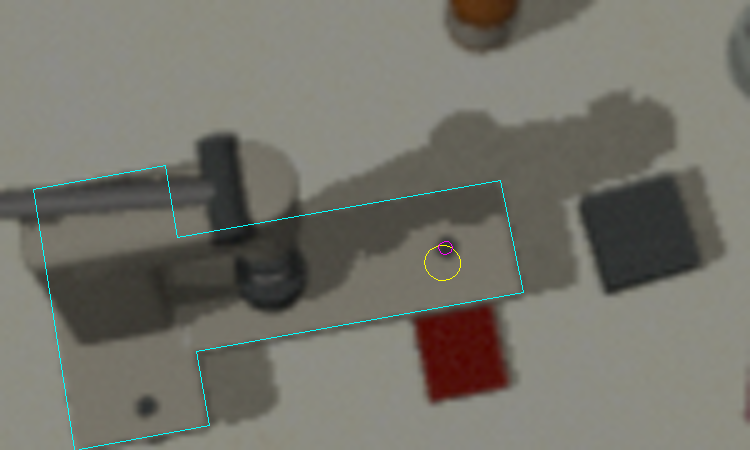

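```bash
python3 - <<'E'
from plan import *
from rig import env
print(np.abs(sensors.read_state()["joint_vel"]).max().round(4)); st()
a=np.load("pics/top0.npy").astype(int);b=np.load("pics/top29.npy").astype(int)
for n,(x0,y0,x1,y1) in dict(bottle=(305,138,330,162),jar=(364,143,396,175),weight=(163,260,193,290)).items():
    print(n,np.abs(a-b)[y0:y1,x0:x1].max())
print(env.job_done())
E
```

```text
0.024
t 31.97 p [ 0.4192 -0.3839  0.1986] y-axis yaw 1.642 tilt -0.0068 z-axis z 0.0097 F [-0.3  1.2 -0.7] w 0.0507
bottle 15
jar 11
weight 12
the job is handed in; nothing more can be done
None
```

The press is level again, with its front foot standing fully on the red plate, and I handed the job in at about 32 s of the 72 s allowed. I levered up the nose with the bar over the steel block and let go, and the bar's own weight held it. I slid in the red plate that started farther from the robot, from the robot's side. Then I let the press down and laid the bar back on the bench near where it started.

**Last checks, in both camera views:**
- **Press:** its outline matches the level pose at its starting place.
- **Foot and plate:** the foot has about 14 mm of plate on either side of it. The leading margin is about 17 mm by the placed pose, not measured directly.
- **Bar, block and bystanders:** the bar lies flat and clear of everything, and the block is where it started. The bottle, the jar and the brass weight show only image noise against the first picture.
- **Robot:** it touches nothing.

**Checks that disagreed or came close:**
- The scene camera sat about 1 pixel low against the top camera and the arm.
- With the bar tilted, the pictures put the blade 5 to 7 mm less far under the nose than the arm's own readings. I went by the pictures, about 14 mm under, and the lift held.
- One fingertip touch on the bench while reaching for the plate read 24 N.

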